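Press the lids on jars of nopalitos

ROBOT

A 7-joint arm with a two-finger parallel gripper is mounted at the origin on the work surface. World frame = base frame: x ahead of the robot, y to its left, z up, the work surface at z = 0. Lengths are in m, angles in degrees, forces in N, time in s.
With the tool pointing down it reaches from about 0.425 to 0.875 m from the base axis. Payload 4.7 kg.
Tool frame: the origin (TCP) lies between the finger pads; the fingertips stand env.tip_reach ahead of it and the grasp point (between the pads) lies 2 mm behind it (env.tip_reach is the distance from the TCP to the fingertips, in m); z points along the fingers, y is the line along which they close (so a half turn about z gives the same grasp; the last joint's range is limited). The gripper opens to 87 mm and grips with 3 to 60 N. Pads are 19 mm wide; open, the fingers measure 117 mm over their backs; the gripper's body (75 mm by 190 mm) begins 51 mm behind the grasp point.
Start: joints at [65.266, 18.392, -4.016, 83.108, 1.295, 78.541, -3.26], TCP at [0.28, -0.587, 0.201] pointing down, gripper open.
Joint ranges: [-163.93, 163.93], [-17.29, 119.83], [-79.2, 71.16], [3.27, 140.29], [-89.18, 269.18], [5.43, 117.66], [-154.24, 154.24]. Speed limits (degrees/s): [147.25, 147.25, 180, 180, 180, 180, 180].

INTERFACE

Orientations are given as [roll, pitch, yaw] about the fixed x, y, z axes, in that order (R = Rz(yaw) Ry(pitch) Rx(roll)).
In Python, from cell import env gives the robot as it stands.
- The arm moves only by the shell command python3 steer.py 'ROWS' [FORCE]. ROWS is one flat JSON list of numbers that holds 1 to 8 rows one after another, with no inner brackets; each row has 5 numbers: dx, dy, dz in m, then a turn about the tool's z in degrees, then the finger opening in m; each row is the pose to reach, as a shift and turn from the pose commanded when the command began, along the tool's axes at that moment; what a row does not reach only later rows make up. A row lasts 1/12 s, in which the tool goes at most 0.0417 m and 7.16 degrees, less where a joint would pass 70% of its speed; a pose out of reach is approached as far as the arm can. The fingers move at their own pace and stop on an object; FORCE is the grip in N (left out, the last holds). Time passes only in rows, so rows that do not move let the fingers close. It prints the time, the measured TCP pose, the force, the opening and the grip force at its end. Input that does not fit is refused with a message, and nothing moves.
- env.get_obs(): the state, without advancing time (a new reading comes with each control period).
- env.read_camera(name): name is "scene" or "top" or "wrist"; returns a dict with "color" (420x560x3 uint8, blue, green, red), "fx", "fy", "cx", "cy" (pixels), "dist" ([k1, k2, p1, p2, k3] as OpenCV has them; the pictures are not rectified), "world_from_camera" (4x4, takes a point from camera to world coordinates). Camera axes: x right, y down, z forward; pixel columns grow to the right and rows downward; lengths in m; the calibration is good to about 2 mm. A picture is of the moment at which its call begins. There is no depth.
- env.sign_off(): hands the job in; it is judged then, once.
The state is a dict: "time_s": time; "qpos": joint angles; "joint_velocities": joint speeds; "effort": joint torques, N m; "tool_pos": TCP position; "tool_rot": TCP orientation; "force": force on the tool from outside, world axes, zero at the start; "wrist_torque": the same for the moment, N m; "grip_width": finger opening in m; "grasp_force": force on a finger pad.
Only numpy, scipy, OpenCV 4.12 (cv2) and the standard library are available. Lean on these libraries where they do the work, as an engineer would, in place of code of your own. Each camera call takes 0.05 s, during which the arm holds its last target. There are 200 camera calls.

TASK

Raise the press lever fully, stand every jar on the table upright in its own nest of the lid press, and pull the lever fully down so that all the lids are pressed home together. Raise the lever fully again, stand each jar upright in its own cell of the wooden crate, and finish by lowering the lever fully over the empty nests. Leave the knife, the cactus paddle and the bowl where they are.

Things in the scene. Friction and masses are not known exactly. Their poses are not given: they have to be found in the camera images.
- press: Fixed bench lid press. Origin on the table under the middle nest; x points away from the robot (yaw varies), to the hinge; y along the nests. Base block 85 (x) x 255 (y) x 25 mm high with three round nests, 60 mm wide, 15 mm deep (2 mm slack around a jar), at y = -85, 0, 85 mm. Red column and head behind the middle nest: x 74 to 118 mm, 44 mm wide, 112 mm high.
- nest1 (a point): Centre of the floor of nest 1 of the press, 10 mm above the table (y = -85 mm in the press frame).
- nest2 (a point): Centre of the floor of nest 2 of the press, 10 mm above the table (y = 0 mm in the press frame).
- nest3 (a point): Centre of the floor of nest 3 of the press, 10 mm above the table (y = 85 mm in the press frame).
- lever_hinge (a point): Pivot of the press lever on the head: at x = 85, y = 0, z = 91.5 mm in the press frame; the hinge axis is the press y axis.
- lever_grip (a point): Centre of the lever's red handle: a round bar 20 mm in diameter and 36 mm long across the end of the arm (along the press y axis at every lever angle), 165 mm from the hinge. It can be pinched on its two flat ends (36 mm apart) at any lever angle.
- lever_pad (a point): Centre of the underside of the rubber-faced pad bar under the lever arm, 85 mm from the hinge: 30 mm wide and 222 mm long (press y), it covers all three nests. With the lever at 0 its underside is 76 mm above the table and lids of jars in the nests are home. Pressing three lids takes about 10 N down on the handle.
- lever (a joint): Lever angle a (rad). 0 = fully down: steel arm (14 mm wide, 16 thick) level towards press -x, handle 91.5 mm up. It grows as the handle swings up and back; 1.75 = fully raised, just past vertical, handle 254 mm up, nests open from above. Handle in the press frame: x = 85 - 165 cos a, z = 91.5 + 165 sin a mm. Stays where left: 0.4 N m pivot friction, lever weighs 0.35 kg.
- jar1: Jar 1 (may be absent): upright glass jar of green pieces, 56 mm in diameter, 0.2 kg. Origin at the centre of its underside, z up its axis. Glass from 0 to 52.5 mm, then a red neck, then a white lid (54 mm in diameter, 13 mm high). Lid not pressed: 71 mm high, a 5 mm red band shows under the lid; pressed home: 66 mm high, no red.
- jar2: Jar 2 (may be absent): upright glass jar of green pieces, 56 mm in diameter, 0.2 kg. Origin at the centre of its underside, z up its axis. Glass from 0 to 52.5 mm, then a red neck, then a white lid (54 mm in diameter, 13 mm high). Lid not pressed: 71 mm high, a 5 mm red band shows under the lid; pressed home: 66 mm high, no red.
- jar3: Jar 3 (may be absent): upright glass jar of green pieces, 56 mm in diameter, 0.2 kg. Origin at the centre of its underside, z up its axis. Glass from 0 to 52.5 mm, then a red neck, then a white lid (54 mm in diameter, 13 mm high). Lid not pressed: 71 mm high, a 5 mm red band shows under the lid; pressed home: 66 mm high, no red.
- lid1 (a joint): How far the lid of jar 1 has been pressed down (m): 0 = sitting proud, 0.005 = home. It stays where it is pushed; it takes about 6 N per lid.
- lid2 (a joint): How far the lid of jar 2 has been pressed down (m): 0 = sitting proud, 0.005 = home. It stays where it is pushed; it takes about 6 N per lid.
- lid3 (a joint): How far the lid of jar 3 has been pressed down (m): 0 = sitting proud, 0.005 = home. It stays where it is pushed; it takes about 6 N per lid.
- crate: Loose light wooden crate, 212 (x) x 76 (y) x 25 mm high, walls 4 mm, 0.5 kg, with two dividers making three cells in a row along its x, each about 65 x 68 mm. Origin under its centre; floor 4 mm above the table.
- cell1 (a point): Centre of the floor of cell 1 of the crate (x = -69.3 mm in the crate frame), 4 mm above its underside.
- cell2 (a point): Centre of the floor of cell 2 of the crate (x = 0.0 mm in the crate frame), 4 mm above its underside.
- cell3 (a point): Centre of the floor of cell 3 of the crate (x = 69.3 mm in the crate frame), 4 mm above its underside.
- knife: Bystander: kitchen knife lying flat, wooden handle, about 275 mm long. Leave alone.
- paddle: Bystander: green cactus paddle lying flat, about 130 x 100 x 14 mm. Leave alone.
- bowl: Bystander: white bowl 120 mm wide, 50 mm high. Leave alone.

How it is judged (in metres and radians):
On the way, in this order (a step that is already met when the one before it is completed fails the run):
1. the lever is raised (above 1.45 rad) (value of joint lever above 1.45 rad), for 0.2 s.
2. every jar stands upright in a nest of the press, lever raised (value of joint lever above 1.45 rad and (horizontal distance between jar1 and nest1 below 0.007 m or horizontal distance between jar1 and nest2 below 0.007 m or horizontal distance between jar1 and nest3 below 0.007 m) and z of each of jar1, jar2, jar3 in the frame of press below 0.015 m and angle between each of jar1, jar2, jar3's own z axis and vertical below 0.12 rad and (horizontal distance between jar2 and nest1 below 0.007 m or horizontal distance between jar2 and nest2 below 0.007 m or horizontal distance between jar2 and nest3 below 0.007 m) and (horizontal distance between jar3 and nest1 below 0.007 m or horizontal distance between jar3 and nest2 below 0.007 m or horizontal distance between jar3 and nest3 below 0.007 m)), for 0.2 s.
3. the lever is down (below 0.06 rad) over the jars in their nests and every lid is home (at least 3.5 of 5 mm) (value of joint lever below 0.06 rad and (horizontal distance between jar1 and nest1 below 0.007 m or horizontal distance between jar1 and nest2 below 0.007 m or horizontal distance between jar1 and nest3 below 0.007 m) and z of each of jar1, jar2, jar3 in the frame of press below 0.015 m and angle between each of jar1, jar2, jar3's own z axis and vertical below 0.12 rad and value of joint each of lid1, lid2, lid3 above 0.0035 m and (horizontal distance between jar2 and nest1 below 0.007 m or horizontal distance between jar2 and nest2 below 0.007 m or horizontal distance between jar2 and nest3 below 0.007 m) and (horizontal distance between jar3 and nest1 below 0.007 m or horizontal distance between jar3 and nest2 below 0.007 m or horizontal distance between jar3 and nest3 below 0.007 m)), for 0.2 s.
4. the lever is raised again (above 1.45 rad) (value of joint lever above 1.45 rad), for 0.2 s.
5. every jar stands upright in a cell of the crate ((horizontal distance between jar1 and cell1 below 0.012 m or horizontal distance between jar1 and cell2 below 0.012 m or horizontal distance between jar1 and cell3 below 0.012 m) and z of each of jar1, jar2, jar3 in the frame of crate below 0.01 m and angle between each of jar1, jar2, jar3's own z axis and vertical below 0.12 rad and (horizontal distance between jar2 and cell1 below 0.012 m or horizontal distance between jar2 and cell2 below 0.012 m or horizontal distance between jar2 and cell3 below 0.012 m) and (horizontal distance between jar3 and cell1 below 0.012 m or horizontal distance between jar3 and cell2 below 0.012 m or horizontal distance between jar3 and cell3 below 0.012 m)), for 0.2 s.
At the end, for the whole second after the job is handed in: Every jar that was present stands upright (within 7 degrees) on the floor of a crate cell (axis within 12 mm of the cell's centre), at rest, its lid pressed at least 3.5 of 5 mm; the lever is down (below 0.06 rad); the crate stands flat (all of step 5 and value of joint lever below 0.06 rad and value of joint each of lid1, lid2, lid3 above 0.0035 m and linear speed of each of jar1, jar2, jar3 below 0.03 m/s and angle between crate's own z axis and vertical below 0.1 rad); the robot touches nothing.
It fails at once if the knife is moved more than 40 mm (distance of knife from where it was at the start of the episode above 0.04 m).
It fails at once if the paddle is moved more than 40 mm (distance of paddle from where it was at the start of the episode above 0.04 m).
It fails at once if the bowl is moved more than 40 mm (distance of bowl from where it was at the start of the episode above 0.04 m).
Of jar1, jar2, jar3 only 2 to 3 are there at a start; the rules pass over those that are not, and their reading is None.
At some moment in a run one of crate, jar1, jar2, jar3 may be knocked a few centimetres aside while the robot is not near it.
Once in a run the grip may slacken for a moment while it holds something.
It also fails if it takes over 210 s, if anything falls off the work surface, if the arm or the gripper's body presses on something with over 40 N, if the wrist force passes 120 N, or if a joint passes its speed limit or range.

## Working session

There is one attempt and no reset: what is moved stays moved. The work goes in short steps, Python scripts to look and compute and a shell command to move; the robot and the scene stay as the last step left them, time stands still between calls to the robot, and variables do not carry over. Pictures are saved under pics/ and viewed, at most 14 in all, crops included, and the job is handed in when it is done.

```bash
ls; mkdir -p pics; python3 - <<'E'
from cell import env
import cv2,numpy as np
for n in ("scene","top"):
    c=env.read_camera(n); cv2.imwrite(f"pics/{n}0.png",c["color"]); print(n,c["fx"],c["fy"],c["cx"],c["cy"],c["dist"],np.round(c["world_from_camera"],3).tolist())
o=env.get_obs();print(o,env.tip_reach)
E
```

```text
cell.py
pics
steer.py
scene 451.9749215530595 451.9749215530595 280.0785243024224 207.05353605415084 [-0.02433999  0.          0.          0.          0.        ] [[0.622, 0.648, -0.44, 1.093], [0.783, -0.519, 0.343, -0.4], [-0.006, -0.558, -0.83, 1.05], [0.0, 0.0, 0.0, 1.0]]
top 413.70450409611243 413.70450409611243 276.59383442430703 210.06251476786227 [-0.08284458  0.          0.          0.          0.        ] [[0.025, -0.994, 0.106, 0.49], [-1.0, -0.024, 0.012, -0.006], [-0.01, -0.106, -0.994, 1.216], [0.0, 0.0, 0.0, 1.0]]
{'time_s': 0.1, 'qpos': array([65.26674894, 18.4350623 , -4.01699959, 83.16829819,  1.29516455,
       78.53916552, -3.25909953]), 'joint_velocities': array([-0.02461007, -0.07021214, -0.07037261, -0.20667693, -0.02821427,
       -0.0619862 ,  0.01635842]), 'effort': array([-5.11135604e-04, -4.92571521e+01, -4.05973373e-01, -3.13399422e+01,
       -6.41422276e-02,  3.95229785e-02,  5.65206028e-05]), 'tool_pos': array([ 0.27999453, -0.5860215 ,  0.20006488]), 'tool_rot': array([-1.79902720e+02,  5.07719811e-03,  2.55451849e+01]), 'force': array([ 0.37409963, -0.41300391,  0.85186094]), 'wrist_torque': array([ 0.01492697, -0.00704133, -0.02249617]), 'grasp_force': 0.0, 'grip_width': 0.08684302882867119} 0.017
```
View pics/top0.png

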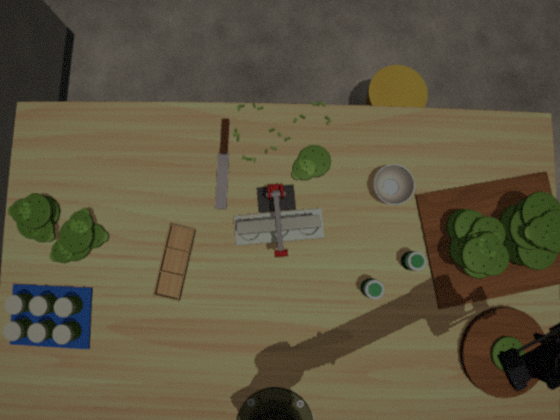

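View pics/scene0.png

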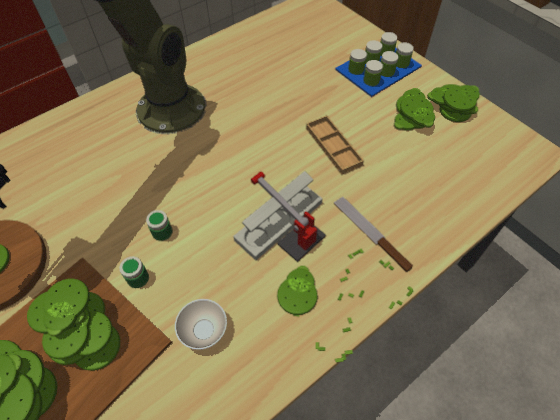

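The top view shows two jars at (373,289) and (414,261), the press at (279,225) with its handle at (281,253), and the crate at (175,261). The knife is at (222,165), the paddle at (312,162) and the bowl at (393,184). The scene view shows the same layout.

```bash
cat > h.py <<'E'
from cell import env
import cv2,numpy as np
from scipy.spatial.transform import Rotation as R
def cam(n):
    c=env.read_camera(n); c["K"]=np.array([[c["fx"],0,c["cx"]],[0,c["fy"],c["cy"]],[0,0,1]]); c["T"]=np.array(c["world_from_camera"]); c["D"]=np.array(c["dist"]); c["hsv"]=cv2.cvtColor(c["color"],cv2.COLOR_BGR2HSV); return c
def onz(c,uv,z):
    p=cv2.undistortPoints(np.array(uv,float).reshape(-1,1,2),c["K"],c["D"]).reshape(-1,2)
    d=np.c_[p,np.ones(len(p))]@c["T"][:3,:3].T; o=c["T"][:3,3]
    return (o+d*((z-o[2])/d[:,2])[:,None])
def proj(c,P):
    M=np.linalg.inv(c["T"]); return cv2.projectPoints(np.array(P,float).reshape(-1,1,3),cv2.Rodrigues(M[:3,:3])[0],M[:3,3],c["K"],c["D"])[0].reshape(-1,2)
def blobs(m,amin=30):
    cs,_=cv2.findContours(m.astype(np.uint8),cv2.RETR_EXTERNAL,cv2.CHAIN_APPROX_NONE)
    return [k for k in cs if cv2.contourArea(k)>=amin]
def tool(d,o=None):
    o=o or env.get_obs(); return R.from_euler('xyz',o["tool_rot"],degrees=True).inv().apply(d)
def crop(c,x0,y0,x1,y1,s,f):
    cv2.imwrite(f,cv2.resize(c["color"][y0:y1,x0:x1],None,fx=s,fy=s,interpolation=cv2.INTER_CUBIC))
E
python3 - <<'E'
from h import *
c=cam("top"); crop(c,150,170,430,310,2.8,"pics/c1.png")
H,S,V=[c["hsv"][...,i].astype(int) for i in range(3)]
roi=np.zeros(H.shape,bool); roi[170:310,150:430]=1
red=roi&((H<6)|(H>174))&(S>150)&(V>60)
for k in blobs(red,8): print("red",cv2.minAreaRect(k))
grey=roi&(S<60)&(V>90)
for k in blobs(grey,30): print("grey",cv2.minAreaRect(k),cv2.contourArea(k))
for uv in [(373,289),(414,261),(240,240),(175,261),(165,290),(200,300)]: print(uv,c["hsv"][uv[1],uv[0]])
E
```

```text
red ((280.5, 252.5), (5.0, 11.0), 90.0)
red ((275.14117431640625, 190.3352813720703), (12.501529693603516, 16.18296241760254), 85.60128784179688)
grey ((374.8999938964844, 289.29998779296875), (19.230182647705078, 19.230182647705078), 63.43495178222656) 288.0
grey ((417.0, 260.5), (19.0, 18.0), 90.0) 275.0
grey ((254.7974090576172, 231.66981506347656), (23.64988136291504, 41.06243133544922), 85.03025817871094) 808.0
grey ((250.75474548339844, 216.14149475097656), (9.752599716186523, 37.63679122924805), 74.05460357666016) 116.5
grey ((297.8960266113281, 218.96041870117188), (56.617618560791016, 48.55781555175781), 84.2894058227539) 1366.0
grey ((394.0, 187.0), (34.0, 40.0), 90.0) 919.5
grey ((221.34393310546875, 188.96548461914062), (11.930854797363281, 38.57818603515625), 3.012787342071533) 399.0
(373, 289) [ 65 138  89]
(414, 261) [ 66 130  86]
(240, 240) [ 30  23 124]
(175, 261) [ 17 116 119]
(165, 290) [ 16 118 117]
(200, 300) [ 28  82 118]
```

View pics/c1.png

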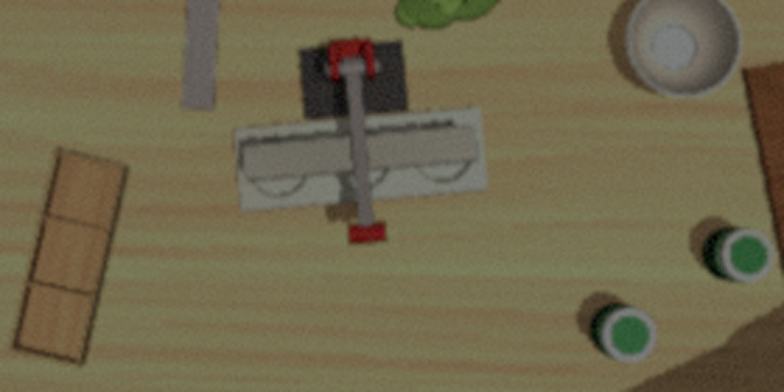

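The crop shows the press-base corners at crop pixels (234,128), (481,108), (487,189) and (240,210), and the crate corners at (60,148), (128,165), (82,363) and (14,347). The handle is at (367,233). The jar lids are at (628,334) and (744,255).

```bash
python3 - <<'E'
from h import *
c=cam("top"); f=lambda L:np.array(L)/2.8+[150,170]
B=onz(c,f([(234,128),(481,108),(487,189),(240,210)]),.025); K=onz(c,f([(60,148),(128,165),(82,363),(14,347)]),.025)
for n,P,a,b in(("press",B,2,0),("crate",K,1,0)):
    print(n,P.mean(0).round(4),"sides",np.linalg.norm(P-np.roll(P,-1,0),axis=1).round(3))
y=(B[0]-B[1]+B[3]-B[2]); y/=np.linalg.norm(y)   # press y (to robot left)
x=np.array([y[1],-y[0],0]); p=B.mean(0); p[2]=0
print("press yaw",np.degrees(np.arctan2(x[1],x[0])))
kx=K[0]-K[3]+K[1]-K[2]; print("crate yaw",np.degrees(np.arctan2(kx[1],kx[0])))
for a in (0,.05,.1,.2,.3): 
    P=p+x*(.085-.165*np.cos(a)); P[2]=.0915+.165*np.sin(a); print(a,P.round(3),proj(c,P).round(1))
H,S,V=[c["hsv"][...,i].astype(int) for i in range(3)]
print("handle px",(281,253),(367/2.8+150,233/2.8+170))
m=np.zeros(H.shape,bool); m[240:310,340:430]=1
g=m&(H>45)&(H<85)&(S>100)&(V>70)
for k in blobs(m&(S<60)&(V>90),100):
    (u,v),r=cv2.minEnclosingCircle(k); print("jar",u,v,r,onz(c,(u,v),.071).round(4))
s=cam("scene")
P=p+x*-.08; P[2]=.0915; print("scene handle pred",proj(s,P)); crop(s,100,150,340,330,3.3,"pics/c2.png")
H,S,V=[s["hsv"][...,i].astype(int) for i in range(3)]
m=np.zeros(H.shape,bool); m[200:300,100:190]=1
for k in blobs(m&(S<60)&(V>90),40):
    (u,v),r=cv2.minEnclosingCircle(k); print("jar scene",u,v,r,onz(s,(u,v),.071).round(4))
m[150:300,230:340]=1
for k in blobs(m&((H<6)|(H>174))&(S>150)&(V>60),10): print("red",cv2.minAreaRect(k))
E
```

```text
press [0.5689 0.0017 0.025 ] sides [0.256 0.084 0.255 0.085]
crate [0.4618 0.2972 0.025 ] sides [0.074 0.207 0.073 0.209]
press yaw 6.171319324294582
crate yaw -10.649464936692324
0 [ 0.489 -0.007  0.092] [[281.1 254.5]]
0.05 [ 0.49  -0.007  0.1  ] [[281.1 254.4]]
0.1 [ 0.49  -0.007  0.108] [[281.1 254.1]]
0.2 [ 0.493 -0.007  0.124] [[281.  253.2]]
0.3 [ 0.497 -0.006  0.14 ] [[280.9 251.6]]
handle px (281, 253) (281.07142857142856, 253.21428571428572)
jar 374.3108215332031 289.229736328125 10.253007888793945 [[ 0.4003 -0.2648  0.071 ]]
jar 417.0 260.92498779296875 10.124594688415527 [[ 0.4799 -0.3836  0.071 ]]
scene handle pred [[256.92664205 184.40614404]]
jar scene 130.39320373535156 266.4417419433594 11.499369621276855 [[ 0.4828 -0.3845  0.071 ]]
jar scene 156.1086883544922 218.44564819335938 10.426532745361328 [[ 0.4013 -0.2669  0.071 ]]
red ((306.10406494140625, 230.32568359375), (36.54723358154297, 19.963211059570312), 81.02737426757812)
red ((257.1823425292969, 177.12940979003906), (5.857122421264648, 12.907362937927246), 49.39870071411133)
```

View pics/c2.png

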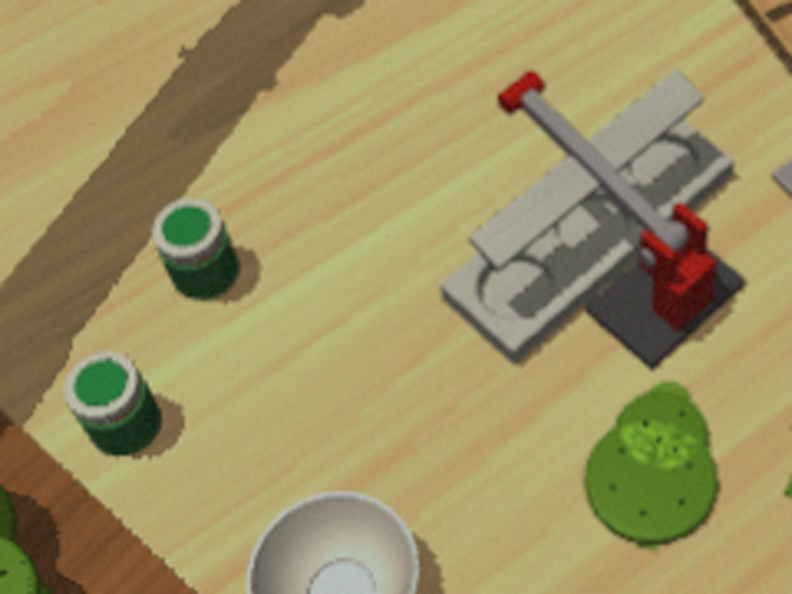

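```bash
cat > to.py <<'E'
import sys
from h import *
o=env.get_obs(); Rm=R.from_euler('xyz',o["tool_rot"],degrees=True)
prev=o["tool_pos"]; yaw0=o["tool_rot"][2]
for a in sys.argv[1:]:
    v=[float(t) for t in a.split(',')]; d=Rm.inv().apply(np.array(v[:3])-o["tool_pos"]); print(a,"->",d.round(4),"turn",round((yaw0-v[3]+90)%180-90,1))
E
python3 - <<'E'
from h import *
y=np.radians(6.17); x=np.array([np.cos(y),np.sin(y),0]); p=np.array([.5689,.0017,0])
for a in (.2,.5,.8,1.1,1.4,1.6,1.75,1.8):
    P=p+x*(.085-.165*np.cos(a)); P[2]=.0915+.165*np.sin(a); print(a,P.round(4))
for k in(-.085,0,.085): print("nest",(p+k*np.array([-x[1],x[0],0])).round(4))
y=np.radians(-10.65)
for k in(-.0693,0,.0693): print("cell",(np.array([.4618,.2972])+k*np.array([np.cos(y),np.sin(y)])).round(4))
E
python3 to.py .493,-.007,.2,6.17 .493,-.007,.122,6.17
```

```text
0.2 [ 0.4926 -0.0065  0.1243]
0.5 [ 0.5094 -0.0047  0.1706]
0.8 [ 0.5391 -0.0015  0.2099]
1.1 [0.579  0.0028 0.2385]
1.4 [0.6255 0.0078 0.2541]
1.6 [0.6582 0.0114 0.2564]
1.75 [0.6826 0.014  0.2539]
1.8 [0.6907 0.0149 0.2522]
nest [ 0.578  -0.0828  0.    ]
nest [0.5689 0.0017 0.    ]
nest [0.5598 0.0862 0.    ]
cell [0.3937 0.31  ]
cell [0.4618 0.2972]
cell [0.5299 0.2844]
.493,-.007,.2,6.17 -> [ 0.4419 -0.4308  0.0009] turn 19.4
.493,-.007,.122,6.17 -> [ 0.4419 -0.4308  0.0789] turn 19.4
```

```bash
python3 steer.py '[0.221, -0.215, 0, 10, 0.07, 0.221, -0.215, 0, 10, 0.07, 0.221, -0.215, 0, 10, 0.07, 0.221, -0.215, 0, 10, 0.07, 0.221, -0.215, 0, 10, 0.07, 0.221, -0.215, 0, 10, 0.07, 0.221, -0.215, 0, 10, 0.07, 0.221, -0.215, 0, 10, 0.07]' 40; python3 to.py .493,-.007,.2,6.17
```

```text
time_s: 0.92
tool_pos: [0.3895, -0.2909, 0.2013]
tool_rot: [-179.9, -0.1, 16.0]
force: [0.1, 0.7, 0.2]
grip_width: 0.0703
grasp_force: 0.0
.493,-.007,.2,6.17 -> [ 0.1776 -0.2445  0.0019] turn 9.8
```

```bash
python3 steer.py '[0.175, -0.243, 0, 9.4, 0.07, 0.175, -0.243, 0, 9.4, 0.07, 0.175, -0.243, 0, 9.4, 0.07, 0.175, -0.243, 0, 9.4, 0.07, 0.175, -0.243, 0, 9.4, 0.07, 0.175, -0.243, 0, 9.4, 0.07, 0.175, -0.243, 0, 9.4, 0.07, 0.175, -0.243, 0, 9.4, 0.07]'; python3 to.py .493,-.007,.122,6.17; python3 - <<'E'
from h import *
c=cam("wrist"); cv2.imwrite("pics/w1.png",c["color"])
for a in (0,.1,.2,.3):
  y=np.radians(6.17); x=np.array([np.cos(y),np.sin(y),0]); P=np.array([.5689,.0017,0])+x*(.085-.165*np.cos(a)); P[2]=.0915+.165*np.sin(a); print(a,proj(c,P))
E
```

```text
time_s: 1.58
tool_pos: [0.4918, -0.0082, 0.2016]
tool_rot: [-179.8, -0.1, 6.7]
force: [-0.4, 0.3, 0.9]
grip_width: 0.07
grasp_force: 0.0
.493,-.007,.122,6.17 -> [ 0.0012 -0.0009  0.0796] turn 0.5
0 [[274.5091238  206.67230965]]
0.1 [[274.40413849 210.46351598]]
0.2 [[274.30350673 212.77659991]]
0.3 [[274.20893554 213.3065496 ]]
```

View pics/w1.png

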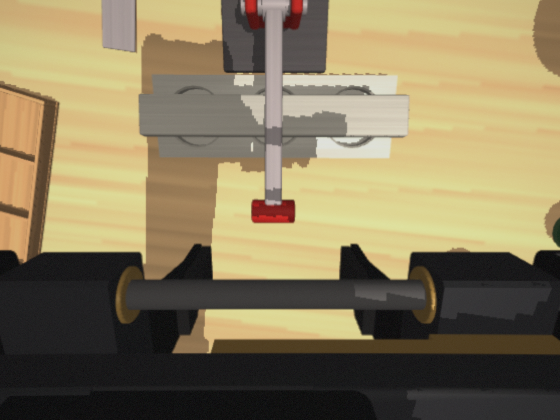

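The wrist view shows the handle at (273,211). That matches a lever angle of about 0.15–0.2, so I'm descending and pinching.

```bash
python3 steer.py '[0.001, -0.001, 0.04, 0.5, 0.07, 0.001, -0.001, 0.078, 0.5, 0.07, 0.001, -0.001, 0.078, 0.5, 0.03, 0.001, -0.001, 0.078, 0.5, 0.03, 0.001, -0.001, 0.078, 0.5, 0.03, 0.001, -0.001, 0.078, 0.5, 0.03, 0.001, -0.001, 0.078, 0.5, 0.03]' 30; python3 to.py .4926,-.0065,.1243,6.17
```

```text
time_s: 2.22
tool_pos: [0.4929, -0.0155, 0.1253]
tool_rot: [179.9, -0.2, 5.6]
force: [0.2, 0.2, 1.2]
grip_width: 0.0445
grasp_force: 0.0
.4926,-.0065,.1243,6.17 -> [ 0.0005 -0.009   0.001 ] turn -0.6
```

```bash
python3 steer.py '[0, 0, 0, 0, 0.03, 0, 0, 0, 0, 0.03, 0, 0, 0, 0, 0.03]'; python3 to.py .4926,-.0065,.1243,6.17;  python3 -c "
from h import *
c=cam('wrist'); cv2.imwrite('pics/w2.png',c['color'])"
```

```text
time_s: 2.47
tool_pos: [0.4917, -0.0152, 0.1237]
tool_rot: [180.0, -0.1, 5.6]
force: [-0.8, -0.8, -0.1]
grip_width: 0.0317
grasp_force: 0.0
.4926,-.0065,.1243,6.17 -> [ 0.0018 -0.0086 -0.0007] turn -0.5
```

View pics/w2.png

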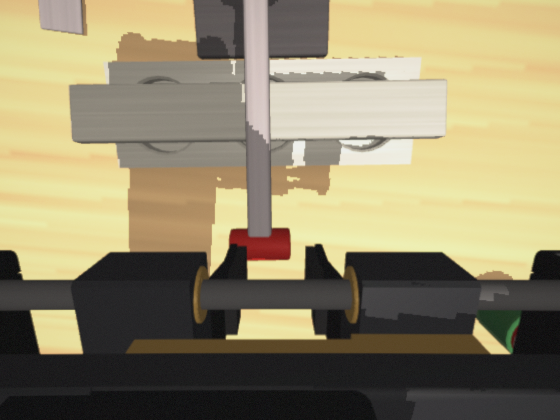

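```bash
python3 - <<'E'
from h import *
c=cam("wrist"); o=env.get_obs(); print(o["tool_pos"],o["tool_rot"],c["T"][:3,3], proj(c,o["tool_pos"]))
y=np.radians(6.17); x=np.array([np.cos(y),np.sin(y),0])
for a in (0,.1,.15,.2,.3):
  P=np.array([.5689,.0017,0])+x*(.085-.165*np.cos(a)); P[2]=.0915+.165*np.sin(a); print(a,P.round(4),proj(c,P),"ray at z",onz(c,(260,244),P[2]))
B=onz(c,[(108,62),(419,57),(411,163),(118,166)],.025); print(B,B.mean(0),np.linalg.norm(B-np.roll(B,-1,0),axis=1))
t=cam("top");H,S,V=[t["hsv"][...,i].astype(int) for i in range(3)]
m=np.zeros(H.shape,bool); m[170:310,250:300]=1
for k in blobs(m&((H<6)|(H>174))&(S>150)&(V>60),8): print("red",cv2.minAreaRect(k))
E
```

```text
[ 0.49141425 -0.01514871  0.12328123] [ 1.79984588e+02 -1.77710920e-02  5.64120828e+00] [ 0.56597866 -0.0074533   0.30591974] [[276.00380064 249.02234886]]
0 [ 0.4894 -0.0069  0.0915] [[264.02568023 233.4404701 ]] ray at z [[ 0.48114079 -0.00475163  0.0915    ]]
0.1 [ 0.4902 -0.0068  0.108 ] [[263.13929606 240.67768287]] ray at z [[ 0.48765835 -0.00495919  0.10797251]]
0.15 [ 0.4912 -0.0067  0.1162] [[262.62721875 243.78331599]] ray at z [[ 0.49089676 -0.00506231  0.11615729]]
0.2 [ 0.4926 -0.0065  0.1243] [[262.06267051 246.48262762]] ray at z [[ 0.49411079 -0.00516466  0.12428044]]
0.3 [ 0.4967 -0.0061  0.1403] [[260.7522269  250.41492145]] ray at z [[ 0.50043363 -0.00536601  0.14026083]]
[[ 0.59771633  0.12996967  0.025     ]
 [ 0.62588993 -0.11622223  0.025     ]
 [ 0.54276497 -0.12801206  0.025     ]
 [ 0.51502814  0.12516453  0.025     ]] [0.57034984 0.00272498 0.025     ] [0.24779872 0.08395689 0.25469142 0.08282769]
red ((275.14117431640625, 190.3352813720703), (12.501529693603516, 16.18296241760254), 85.60128784179688)
```

```bash
python3 steer.py '[0, 0, 0, 0, 0.07, 0, 0, 0, 0, 0.07, 0, 0, 0, 0, 0.07, 0, 0, 0, 0, 0.07, 0, 0, 0, 0, 0.07, 0, 0, 0, 0, 0.07]'; python3 to.py .491,-.0055,.114,6.17; python3 steer.py '[0, -0.005, 0.004, 0, 0.07, 0, -0.005, 0.004, 0, 0.07, 0, -0.005, 0.004, 0, 0.07]'; python3 to.py .491,-.0055,.114,6.17
```

```text
time_s: 3.12
tool_pos: [0.4913, -0.0151, 0.123]
tool_rot: [180.0, -0.0, 5.6]
force: [0.1, -0.1, -0.5]
grip_width: 0.0628
grasp_force: 0.0
.491,-.0055,.114,6.17 -> [ 0.0006 -0.0096  0.009 ] turn -0.5
time_s: 3.37
tool_pos: [0.4905, -0.0096, 0.1187]
tool_rot: [-180.0, 0.0, 5.7]
force: [0.5, 0.3, -0.2]
grip_width: 0.0692
grasp_force: 0.0
.491,-.0055,.114,6.17 -> [ 0.0009 -0.0041  0.0047] turn -0.5
```

```bash
python3 steer.py '[0.001, -0.004, 0.005, 0, 0.07, 0.001, -0.004, 0.005, 0, 0.07, 0.001, -0.004, 0.005, 0, 0.07, 0.001, -0.004, 0.005, 0, 0.03, 0.001, -0.004, 0.005, 0, 0.03, 0.001, -0.004, 0.005, 0, 0.03, 0.001, -0.004, 0.005, 0, 0.03, 0.001, -0.004, 0.005, 0, 0.03]' 30;python3 steer.py '[0, 0, 0, 0, 0.03, 0, 0, 0, 0, 0.03, 0, 0, 0, 0, 0.03, 0, 0, 0, 0, 0.03, 0, 0, 0, 0, 0.03]'; python3 to.py .491,-.0055,.114,6.17
```

```text
time_s: 4.03
tool_pos: [0.4915, -0.0061, 0.1141]
tool_rot: [180.0, -0.0, 5.6]
force: [-0.4, 0.8, 0.4]
grip_width: 0.0448
grasp_force: 0.0
time_s: 4.45
tool_pos: [0.4915, -0.0061, 0.1141]
tool_rot: [180.0, -0.0, 5.6]
force: [-0.0, -0.8, 0.6]
grip_width: 0.0306
grasp_force: 0.3
.491,-.0055,.114,6.17 -> [-0.0005 -0.0006  0.0001] turn -0.5
```

```bash
python3 - <<'E'
from h import *
s=cam("scene"); c=cam("wrist"); cv2.imwrite("pics/w3.png",c["color"]); crop(s,190,130,350,250,4,"pics/s3.png")
H,S,V=[s["hsv"][...,i].astype(int) for i in range(3)]
m=np.zeros(H.shape,bool); m[150:270,230:340]=1
for k in blobs(m&((H<6)|(H>174))&(S>120)&(V>50),5): print("red",cv2.minAreaRect(k))
for z in(.0915,.1,.11,.12,.13):print(z,onz(s,(257.2,177.1),z).round(4))
E
```

```text
red ((305.2884521484375, 230.05772399902344), (36.92414093017578, 21.75103759765625), 74.74488067626953)
red ((257.7799987792969, 177.04000854492188), (6.199999809265137, 13.200000762939453), 53.13010025024414)
0.0915 [[0.4703 0.0083 0.0915]]
0.1 [[0.4758 0.0047 0.1   ]]
0.11 [[4.823e-01 4.000e-04 1.100e-01]]
0.12 [[ 0.4888 -0.0038  0.12  ]]
0.13 [[ 0.4953 -0.0081  0.13  ]]
```

View pics/s3.png

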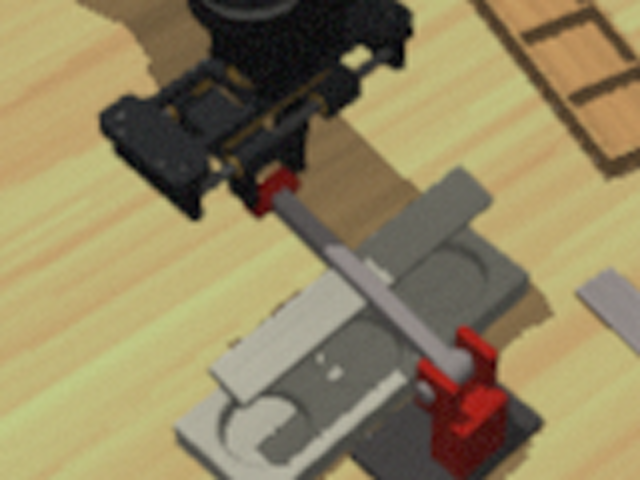

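View pics/w3.png

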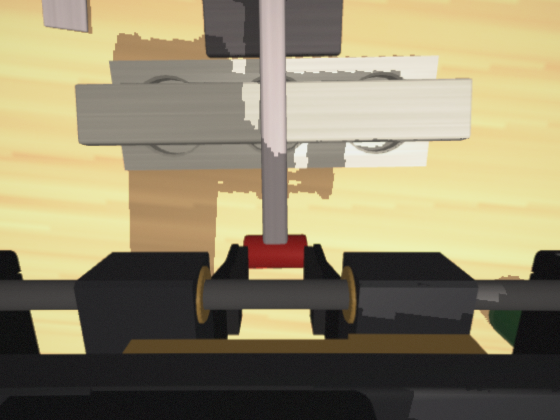

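The wrist view has the handle at (275,252), right between the fingertips. The scene crop agrees. I'm closing further.

```bash
python3 steer.py '[0, 0, 0, 0, 0.015, 0, 0, 0, 0, 0.015, 0, 0, 0, 0, 0.015, 0, 0, 0, 0, 0.015, 0, 0, 0, 0, 0.015, 0, 0, 0, 0, 0.015]'; python3 -c "
from h import *
o=env.get_obs();print(o['grip_width'],o['grasp_force'])
c=cam('wrist');print(c['fx'],onz(c,[(244,252),(307,252),(275,236),(275,268)],.116))"
```

```text
time_s: 5.05
tool_pos: [0.4914, -0.0061, 0.114]
tool_rot: [180.0, 0.0, 5.6]
force: [0.4, 0.0, 1.3]
grip_width: 0.0154
grasp_force: 0.3
0.01543769871899739 0.29675067649804987
321.3980357896409 [[ 0.48835149  0.01310799  0.116     ]
 [ 0.49211104 -0.02479159  0.116     ]
 [ 0.50041542 -0.0045329   0.116     ]
 [ 0.47968405 -0.00657905  0.116     ]]
```

```bash
python3 -c "
from h import *
s=cam('scene');c=cam('wrist');o=env.get_obs()
for k in(s,c):
  for z,col in((0,(255,0,0)),(-.017,(0,255,255))):
    u=proj(k,o['tool_pos']+[0,0,z])[0]; print(u); 
    cv2.circle(k['color'],tuple(int(round(t)) for t in u),1,col,-1)
a=cv2.resize(s['color'][145:205,220:300],None,fx=5,fy=5,interpolation=cv2.INTER_CUBIC)
b=cv2.resize(c['color'][200:350,180:380],(400,300),interpolation=cv2.INTER_CUBIC)
cv2.imwrite('pics/m1.png',np.hstack([a,b]))"
```

```text
[257.21691322 179.55375104]
[257.52869182 183.47677739]
[276.07357017 248.94357969]
[276.03620986 239.09332955]
```

View pics/m1.png

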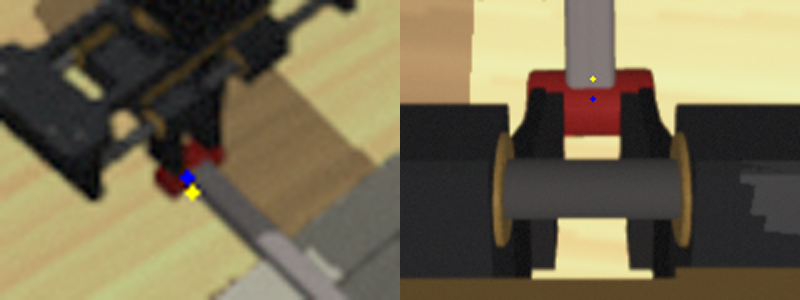

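The montage shows the fingers lying over the handle, which is at right-panel (590,100) and seen behind them. So they are closing above it. I'll reopen, go lower and close again.

```bash
python3 steer.py '[0, 0, 0, 0, 0.07, 0, 0, 0, 0, 0.07, 0, 0, 0, 0, 0.07, 0, 0, 0, 0, 0.07, 0, 0, 0, 0, 0.07, 0, 0, 0, 0, 0.07, 0, 0, 0, 0, 0.07]'; python3 steer.py '[0, 0, 0.012, 0, 0.07, 0, 0, 0.012, 0, 0.07, 0, 0, 0.012, 0, 0.03, 0, 0, 0.012, 0, 0.02, 0, 0, 0.012, 0, 0.02, 0, 0, 0.012, 0, 0.02, 0, 0, 0.012, 0, 0.02, 0, 0, 0.012, 0, 0.02]' 30;python3 steer.py '[0, 0, 0, 0, 0.02, 0, 0, 0, 0, 0.02, 0, 0, 0, 0, 0.02, 0, 0, 0, 0, 0.02]'; python3 -c "
from h import *
s=cam('scene');c=cam('wrist');t=cam('top')
for n,k,r in(('s',s,(150,200,230,290)),('w',c,(215,290,200,350)),('t',t,(235,275,260,300))):
  H,S,V=[k['hsv'][...,i].astype(int) for i in range(3)]; m=np.zeros(H.shape,bool); m[r[0]:r[1],r[2]:r[3]]=1
  for b in blobs(m&((H<6)|(H>174))&(S>120)&(V>40),5): print(n,cv2.boundingRect(b),cv2.minAreaRect(b))
  for a in(0,.1,.2,.3):
    y=np.radians(6.17); x=np.array([np.cos(y),np.sin(y),0]); P=np.array([.5689,.0017,0])+x*(.085-.165*np.cos(a)); P[2]=.0915+.165*np.sin(a); print(a,proj(k,P).round(1),(np.linalg.inv(k['T'])@[*P,1])[2].round(3))
"
```

```text
time_s: 5.78
tool_pos: [0.4913, -0.0061, 0.1139]
tool_rot: [180.0, 0.0, 5.6]
force: [-0.2, 0.1, -0.4]
grip_width: 0.054
grasp_force: 0.0
time_s: 6.45
tool_pos: [0.4916, -0.0061, 0.1022]
tool_rot: [180.0, -0.0, 5.6]
force: [0.8, 0.2, -0.1]
grip_width: 0.038
grasp_force: 0.0
time_s: 6.78
tool_pos: [0.4915, -0.0058, 0.1021]
tool_rot: [-180.0, -0.0, 5.7]
force: [0.1, 1.2, 0.9]
grip_width: 0.0357
grasp_force: 30.0
s (254, 171, 11, 13) ((257.8807678222656, 176.7038116455078), (6.402522563934326, 13.857515335083008), 52.12501525878906)
0 [[256.9 184.4]] 1.196
0.1 [[256.8 180.8]] 1.182
0.2 [[257.2 177.5]] 1.168
0.3 [[257.9 174.6]] 1.153
w (241, 243, 70, 35) ((275.5, 260.0), (34.0, 69.0), 90.0)
0 [[277.4 245.9]] 0.207
0.1 [[277.6 255. ]] 0.191
0.2 [[277.7 262.8]] 0.174
0.3 [[277.9 268.9]] 0.158
0 [[281.1 254.5]] 1.118
0.1 [[281.1 254.2]] 1.101
0.2 [[281.  253.2]] 1.085
0.3 [[280.9 251.6]] 1.07
```

Gripped at 30 N with a 35.7 mm opening, so the handle is held. I'm raising the lever along the arc.

```bash
python3 steer.py '[0.004, 0, -0.016, 0, 0.02, 0.010, 0, -0.0315, 0, 0.02, 0.017, 0, -0.046, 0, 0.02, 0.0255, 0, -0.060, 0, 0.02, 0.0355, 0, -0.0735, 0, 0.02, 0.047, 0, -0.0855, 0, 0.02, 0.059, 0, -0.0965, 0, 0.02, 0.0725, -0.001, -0.106, 0, 0.02]' 40; python3 -c "
from h import *
s=cam('scene');c=cam('wrist');t=cam('top')
for n,k,r in(('s',s,(100,220,220,300)),('w',c,(215,290,200,350)),('t',t,(170,275,260,300))):
  H,S,V=[k['hsv'][...,i].astype(int) for i in range(3)]; m=np.zeros(H.shape,bool); m[r[0]:r[1],r[2]:r[3]]=1
  for b in blobs(m&((H<6)|(H>174))&(S>120)&(V>40),5): print(n,cv2.boundingRect(b),cv2.minAreaRect(b))
  for a in(.8,.9,1,1.1):
    y=np.radians(6.17); x=np.array([np.cos(y),np.sin(y),0]); P=np.array([.5689,.0017,0])+x*(.085-.165*np.cos(a)); P[2]=.0915+.165*np.sin(a); print(a,P.round(4),proj(k,P).round(1))
"
```

```text
time_s: 7.6
tool_pos: [0.5614, 0.0021, 0.2061]
tool_rot: [-180.0, 0.4, 5.7]
force: [-1.3, -0.2, -8.0]
grip_width: 0.0354
grasp_force: 40.0
s (272, 161, 12, 12) ((276.92620849609375, 166.31146240234375), (6.273807525634766, 13.315836906433105), 50.194427490234375)
0.8 [ 0.5391 -0.0015  0.2099] [[268.8 166.6]]
0.9 [ 5.514e-01 -2.000e-04  2.207e-01] [[272.3 166.6]]
1 [0.5648 0.0013 0.2303] [[276.2 167.2]]
1.1 [0.579  0.0028 0.2385] [[280.5 168.3]]
w (241, 247, 70, 33) ((275.5, 263.0), (32.0, 69.0), 90.0)
0.8 [ 0.5391 -0.0015  0.2099] [[278.4 288.4]]
0.9 [ 5.514e-01 -2.000e-04  2.207e-01] [[278.4 278.6]]
1 [0.5648 0.0013 0.2303] [[278.4 264.6]]
1.1 [0.579  0.0028 0.2385] [[278.3 245.6]]
0.8 [ 0.5391 -0.0015  0.2099] [[279.4 233.9]]
0.9 [ 5.514e-01 -2.000e-04  2.207e-01] [[279.  228.5]]
1 [0.5648 0.0013 0.2303] [[278.5 222.7]]
1.1 [0.579  0.0028 0.2385] [[278.  216.4]]
```

```bash
python3 steer.py '[0.0145, 0, -0.008, 0, 0.02, 0.0295, 0, -0.015, 0, 0.02, 0.045, 0, -0.020, 0, 0.02, 0.061, 0, -0.0237, 0, 0.02, 0.0775, 0, -0.0257, 0, 0.02, 0.094, -0.001, -0.026, 0, 0.02, 0.110, -0.001, -0.0248, 0, 0.02, 0.117, -0.001, -0.0237, 0, 0.02]'; python3 steer.py '[0, 0, 0, 0, 0.02, 0, 0, 0, 0, 0.02]'; python3 -c "
from h import *
s=cam('scene')
for n,k,r in(('s',s,(100,220,220,340)),):
  H,S,V=[k['hsv'][...,i].astype(int) for i in range(3)]; m=np.zeros(H.shape,bool); m[r[0]:r[1],r[2]:r[3]]=1
  for b in blobs(m&((H<6)|(H>174))&(S>120)&(V>40),5): print(n,cv2.boundingRect(b),cv2.minAreaRect(b))
  for a in(1.4,1.5,1.6,1.7,1.75,1.8):
    y=np.radians(6.17); x=np.array([np.cos(y),np.sin(y),0]); P=np.array([.5689,.0017,0])+x*(.085-.165*np.cos(a)); P[2]=.0915+.165*np.sin(a); print(a,P.round(4),proj(k,P).round(1))
"
```

```text
time_s: 8.42
tool_pos: [0.6804, 0.0154, 0.2331]
tool_rot: [-180.0, -0.1, 5.7]
force: [-3.6, 2.0, 7.7]
grip_width: 0.0353
grasp_force: 40.0
time_s: 8.58
tool_pos: [0.6808, 0.0155, 0.2331]
tool_rot: [-180.0, -0.2, 5.7]
force: [1.1, 2.1, 4.0]
grip_width: 0.0352
grasp_force: 40.0
s (308, 214, 6, 6) ((310.5, 216.5), (5.0, 5.0), 0.0)
1.4 [0.6255 0.0078 0.2541] [[295.3 175.6]]
1.5 [0.6418 0.0096 0.2561] [[300.6 179.2]]
1.6 [0.6582 0.0114 0.2564] [[306.  183.3]]
1.7 [0.6745 0.0131 0.2551] [[311.5 188. ]]
1.75 [0.6826 0.014  0.2539] [[314.2 190.5]]
1.8 [0.6907 0.0149 0.2522] [[316.9 193. ]]
```

```bash
python3 steer.py '[0, 0, 0, 0, 0.07, 0, 0, 0, 0, 0.07, 0, 0, 0, 0, 0.07, 0, 0, 0, 0, 0.07, 0, 0, 0, 0, 0.07, 0, 0, 0, 0, 0.07, 0, 0, 0, 0, 0.07, 0, 0, 0, 0, 0.07]' ; python3 steer.py '[0, 0, -0.04, 0, 0.072, 0, 0, -0.075, 0, 0.072, -0.04, 0, -0.075, 0, 0.072, -0.08, 0, -0.075, 0, 0.072, -0.12, 0, -0.075, 0, 0.072, -0.12, 0, -0.075, 0, 0.072, -0.12, 0, -0.075, 0, 0.072]' ; python3 -c "
from h import *
s=cam('scene');w=cam('wrist');o=env.get_obs()
for n,k,r in(('s',s,(100,220,220,340)),):
  H,S,V=[k['hsv'][...,i].astype(int) for i in range(3)]; m=np.zeros(H.shape,bool); m[r[0]:r[1],r[2]:r[3]]=1
  for b in blobs(m&((H<6)|(H>174))&(S>120)&(V>40),5): print(n,cv2.boundingRect(b),cv2.minAreaRect(b))
for k in(s,w):
  for z,col in((0,(255,0,0)),(-.017,(0,255,255))):
    u=proj(k,o['tool_pos']+[0,0,z])[0]; print(u)
    cv2.circle(k['color'],tuple(int(round(t)) for t in u),1,col,-1)
a=cv2.resize(s['color'][100:250,220:360],(400,428),interpolation=cv2.INTER_CUBIC)
b=cv2.resize(w['color'],(400,300)); b=np.vstack([b,np.zeros((128,400,3),np.uint8)])
cv2.imwrite('pics/m2.png',np.hstack([a,b]))"; python3 to.py .4008,-.2658,.2,6.17 .481,-.384,.2,6.17
```

```text
time_s: 9.3
tool_pos: [0.6798, 0.0145, 0.2316]
tool_rot: [180.0, 0.0, 5.6]
force: [-0.1, -0.1, 0.0]
grip_width: 0.0691
grasp_force: 0.0
time_s: 9.88
tool_pos: [0.5588, 0.0023, 0.3074]
tool_rot: [179.8, -0.0, 5.6]
force: [0.5, 0.5, 0.5]
grip_width: 0.0717
grasp_force: 0.0
s (308, 214, 6, 6) ((310.5, 216.5), (5.0, 5.0), 0.0)
s (303, 180, 17, 16) ((310.9482727050781, 187.37930297851562), (8.636730194091797, 16.526050567626953), 48.36646270751953)
[275.19586517 143.65815908]
[275.31344192 148.81750117]
[275.93277929 247.633672  ]
[275.86227477 237.92616871]
.4008,-.2658,.2,6.17 -> [-0.186   0.2513  0.1072] turn -0.5
.481,-.384,.2,6.17 -> [-0.1178  0.3768  0.1074] turn -0.5
```

View pics/m2.png

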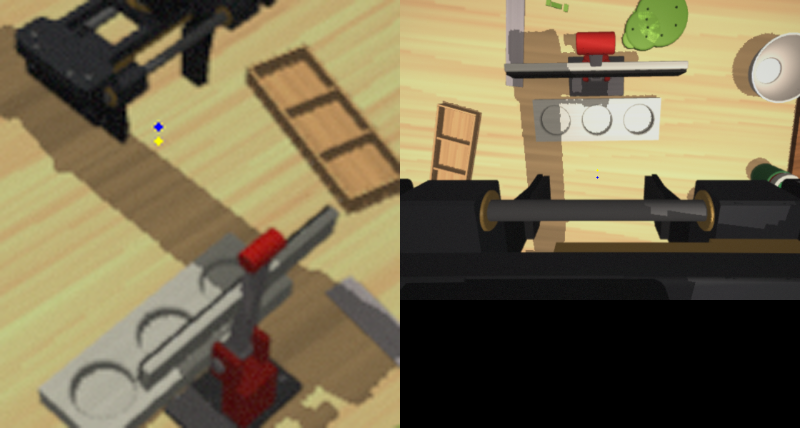

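The lever is raised, with the handle at montage (262,250). The fingertips are at scene-montage (123,140) and (195,82) and wrist-montage (545,177) and (655,177). They don't sit where the projected TCP dots do, so I'll triangulate them.

```bash
python3 - <<'E'
from h import *
s=cam("scene");w=cam("wrist");o=env.get_obs();print(o["tool_pos"])
def tri(a,b):
    A=[];
    for k,uv in a,b:
        q=cv2.undistortPoints(np.array([[uv]],float),k["K"],k["D"])[0,0]; M=np.linalg.inv(k["T"]); A+=[q[0]*M[2]-M[0],q[1]*M[2]-M[1]]
    v=np.linalg.svd(np.array(A))[2][-1]; P=v[:3]/v[3]; return P.round(4),proj(a[0],P).round(1),proj(b[0],P).round(1)
print(tri((s,(263,149)),(w,(357,248)))); print(tri((s,(288.3,128.7)),(w,(203,248))))
E
```

```text
[0.56158768 0.00287216 0.30682581]
(array([ 0.575 , -0.0393,  0.331 ]), array([[263.4, 149.3]]), array([[357.6, 249.9]]))
(array([0.5649, 0.0404, 0.3308]), array([[289.8, 129.2]]), array([[206.4, 253.6]]))
```

```bash
python3 -c "
from cell import env;print(env.tip_reach)"; python3 steer.py '[-0.186, 0.251, 0, -0.5, 0.08, -0.186, 0.251, 0, -0.5, 0.08, -0.186, 0.251, 0, -0.5, 0.08, -0.186, 0.251, 0.1, -0.5, 0.08, -0.186, 0.251, 0.1, -0.5, 0.08, -0.186, 0.251, 0.1, -0.5, 0.08, -0.186, 0.251, 0.1, -0.5, 0.08, -0.186, 0.251, 0.1, -0.5, 0.08]'; python3 steer.py '[0, 0, 0.11, 0, 0.08, 0, 0, 0.11, 0, 0.08, 0, 0, 0.11, 0, 0.08, 0, 0, 0.11, 0, 0.08]'; python3 -c "
from h import *
t=cam('top');s=cam('scene');w=cam('wrist'); cv2.imwrite('pics/m3.png',np.hstack([cv2.resize(s['color'][170:290,100:220],(400,400),interpolation=cv2.INTER_CUBIC),cv2.resize(w['color'],(400,300))[:300].copy() if 0 else cv2.copyMakeBorder(cv2.resize(w['color'],(400,300)),0,100,0,0,0)]))
o=env.get_obs();print(proj(s,[o['tool_pos'],o['tool_pos']+[0,0,.02]]),proj(w,o['tool_pos']))
m=np.zeros((420,560),bool);m[240:310,340:430]=1
H,S,V=[t['hsv'][...,i].astype(int) for i in range(3)]
for k in blobs(m&(S<60)&(V>90),100):
    (u,v),r=cv2.minEnclosingCircle(k); print('jar',u,v,r,onz(t,(u,v),.071).round(4))
"; python3 to.py .4008,-.2658,.1,6.17
```

```text
0.017
time_s: 10.75
tool_pos: [0.4019, -0.2639, 0.2078]
tool_rot: [180.0, -0.0, 6.2]
force: [1.9, -0.5, -0.7]
grip_width: 0.0801
grasp_force: 0.0
time_s: 11.08
tool_pos: [0.3985, -0.2598, 0.0925]
tool_rot: [-179.5, 0.5, 6.2]
force: [-1.4, 0.5, 0.1]
grip_width: 0.0801
grasp_force: 0.0
[[155.32779606 212.00837813]
 [153.43796945 207.59881674]] [[277.41468205 248.36777827]]
jar 417.0 260.6842041015625 10.138346672058105 [[ 0.4806 -0.3836  0.071 ]]
.4008,-.2658,.1,6.17 -> [-0.0032  0.0028  0.    ] turn 0.0
```

View pics/m3.png

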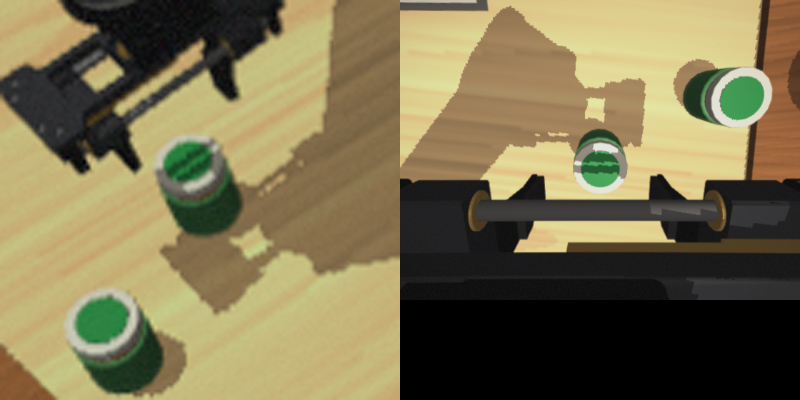

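The scene montage puts the fingertips at (140,165) and (230,95), above the jar's lid at (190,167). In the wrist montage the lid is at (600,168), centred between the fingers. So the tips stand about 15–24 mm above the reported TCP, and I'll aim lower.

```bash
cat > wj.py <<'E'
from h import *
import sys
# jar lid in wrist view: outline of white+green top, ray onto lid plane
z=float(sys.argv[1]) if len(sys.argv)>1 else .071
w=cam("wrist"); H,S,V=[w["hsv"][...,i].astype(int) for i in range(3)]
m=(((H>55)&(H<85)&(S>100)&(V>90)))
m[262:]=0
for k in blobs(cv2.morphologyEx(m.astype(np.uint8),cv2.MORPH_CLOSE,np.ones((9,9))),150):
    (u,v),_,_=cv2.fitEllipse(k); print("green disc",round(u),round(v),cv2.contourArea(k),onz(w,(u,v),z).round(4))
E
python3 steer.py '[0, 0, 0, 0, 0.08, 0, 0, 0, 0, 0.08, 0, 0, 0, 0, 0.08]'; python3 wj.py; python3 to.py .4008,-.2658,.015,6.17
```

```text
time_s: 11.48
tool_pos: [0.4031, -0.2629, 0.1005]
tool_rot: [179.9, -0.1, 6.2]
force: [0.6, -0.7, 0.3]
grip_width: 0.0799
grasp_force: 0.0
green disc 278 236 1970.5 [[ 0.401  -0.2648  0.071 ]]
green disc 474 137 2645.0 [[ 0.4811 -0.3821  0.071 ]]
.4008,-.2658,.015,6.17 -> [-0.0025  0.0026  0.0851] turn -0.0
```

```bash
python3 steer.py '[-0.002, 0.002, 0.03, 0, 0.08, -0.002, 0.002, 0.06, 0, 0.08, -0.002, 0.002, 0.085, 0, 0.08, -0.002, 0.002, 0.085, 0, 0.08, -0.002, 0.002, 0.085, 0, 0.08]' 15;python3 steer.py '[0, 0, 0, 0, 0.04, 0, 0, 0, 0, 0.04, 0, 0, 0, 0, 0.04, 0, 0, 0, 0, 0.04, 0, 0, 0, 0, 0.04, 0, 0, 0, 0, 0.04, 0, 0, 0, 0, 0.04, 0, 0, 0, 0, 0.04]'
```

```text
time_s: 11.95
tool_pos: [0.3995, -0.264, 0.0135]
tool_rot: [-179.9, 0.1, 6.1]
force: [0.7, -1.1, -0.2]
grip_width: 0.0801
grasp_force: 0.0
time_s: 12.62
tool_pos: [0.4007, -0.265, 0.0146]
tool_rot: [179.9, -0.1, 6.1]
force: [-0.5, 0.9, 6.3]
grip_width: 0.0551
grasp_force: 15.0
```

```bash
python3 steer.py '[0, 0, -0.04, 0, 0.04, 0, 0, -0.08, 0, 0.04, 0, 0, -0.1, 0, 0.04, 0, 0, -0.1, 0, 0.04, 0, 0, -0.1, 0, 0.04]' 30; python3 wj.py .171; python3 -c "
from h import *
s=cam('scene');w=cam('wrist'); cv2.imwrite('pics/m4.png',np.hstack([cv2.resize(s['color'][140:260,100:220],(400,400),interpolation=cv2.INTER_CUBIC),cv2.copyMakeBorder(cv2.resize(w['color'],(400,300)),0,100,0,0,0)]))
H,S,V=[s['hsv'][...,i].astype(int) for i in range(3)]
m=(H>55)&(H<85)&(S>100)&(V>60);m[:140]=0;m[260:]=0;m[:,:100]=0;m[:,220:]=0
for k in blobs(m,40): print('sg',cv2.fitEllipse(k))
for z in(.16,.166,.171,.176): print(z,onz(s,[155,190],z))
";python3 to.py .578,-.0828,.13,6.17 .578,-.0828,.025,6.17
```

```text
time_s: 13.03
tool_pos: [0.4004, -0.2647, 0.1142]
tool_rot: [179.9, -0.1, 6.1]
force: [-0.0, 0.2, -3.7]
grip_width: 0.0547
grasp_force: 30.0
green disc 276 265 228.5 [[ 0.4164 -0.263   0.171 ]]
green disc 461 132 2345.5 [[ 0.4782 -0.3263  0.171 ]]
sg ((147.87608337402344, 196.94883728027344), (6.438563823699951, 15.034427642822266), 59.650421142578125)
0.16 [[ 0.38999361 -0.23970357  0.16      ]]
0.166 [[ 0.39472841 -0.24078214  0.166     ]]
0.171 [[ 0.39867408 -0.24168094  0.171     ]]
0.176 [[ 0.40261975 -0.24257975  0.176     ]]
.578,-.0828,.13,6.17 -> [ 0.1977 -0.1605 -0.0185] turn -0.0
.578,-.0828,.025,6.17 -> [ 0.198  -0.1602  0.0865] turn -0.0
```

View pics/m4.png

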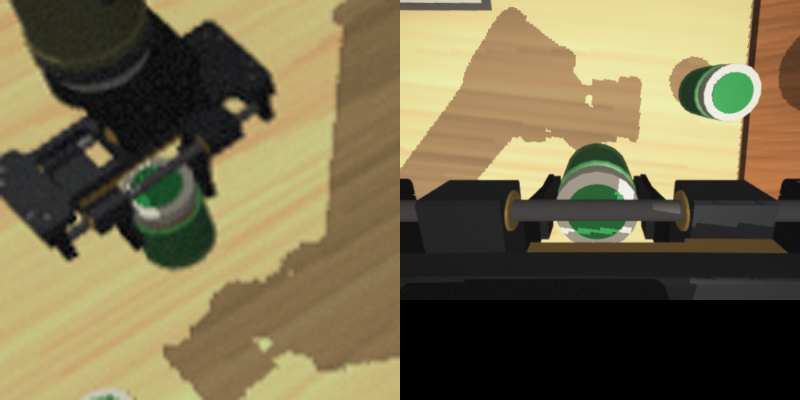

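The scene montage shows the jar held upright at (175,220), and the wrist montage shows it centred at (597,200) between the fingers. I'm going to a vantage point in front of the press to measure the nests.

```bash
python3 steer.py '[0.0715, -0.1985, -0.02, 0, 0.04, 0.0715, -0.1985, -0.02, 0, 0.04, 0.0715, -0.1985, -0.02, 0, 0.04, 0.0715, -0.1985, -0.02, 0, 0.04, 0.0715, -0.1985, -0.02, 0, 0.04, 0.0715, -0.1985, -0.02, 0, 0.04, 0.0715, -0.1985, -0.02, 0, 0.04, 0.0715, -0.1985, -0.02, 0, 0.04]'; cat > nest.py <<'E'
from h import *
import sys
for n in ("wrist","top"):
    c=cam(n); H,S,V=[c["hsv"][...,i].astype(int) for i in range(3)]
    m=(S<55)&(V>70); c["m"]=m
    roi=np.zeros(m.shape,bool); y=np.radians(6.17); x=np.array([np.cos(y),np.sin(y),0]); l=np.array([-x[1],x[0],0]); p=np.array([.5689,.0017,.025])
    poly=proj(c,[p+a*x+b*l for a,b in((-.055,-.14),(.055,-.14),(.055,.14),(-.055,.14))])
    q=np.zeros(m.shape,np.uint8); cv2.fillPoly(q,[poly.astype(np.int32)],1)
    mm=cv2.morphologyEx((m&(q>0)).astype(np.uint8),cv2.MORPH_CLOSE,np.ones((5,5)))
    k=max(blobs(mm,100),key=cv2.contourArea)
    W=onz(c,k.reshape(-1,2),.025)[:,:2].astype(np.float32)*1000
    r=cv2.minAreaRect(W); print(n,"block centre mm",np.round(r,2) if 0 else r)
E
python3 nest.py; python3 -c "
from h import *
w=cam('wrist'); cv2.imwrite('pics/w5.png',w['color']);print(env.get_obs()['tool_pos'])"
```

```text
time_s: 13.85
tool_pos: [0.4488, -0.0596, 0.1323]
tool_rot: [-180.0, 0.2, 6.2]
force: [0.3, -0.5, -2.6]
grip_width: 0.0549
grasp_force: 30.0
wrist block centre mm ((567.844970703125, 2.815948486328125), (81.2557373046875, 254.11245727539062), 6.339725494384766)
top block centre mm ((570.5420532226562, 2.8395233154296875), (88.6667709350586, 255.53651428222656), 5.926950931549072)
[ 0.44901307 -0.06100245  0.13276296]
```

View pics/w5.png

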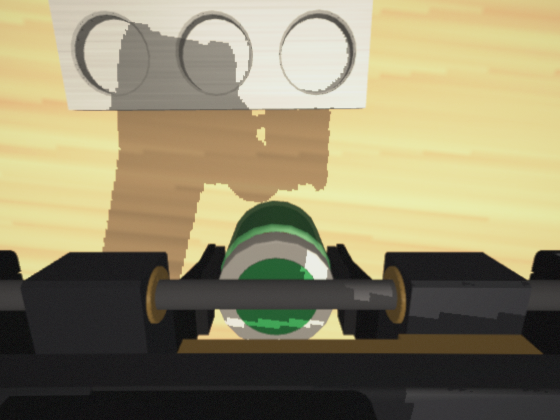

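The wrist view shows the nest rims centred at about (318,52), (215,53) and (110,53), with the jar held at (275,280).

```bash
python3 - <<'E'
from h import *
w=cam("wrist"); g=cv2.cvtColor(w["color"],cv2.COLOR_BGR2GRAY)
# rectify the block-top plane at 0.25 mm/px, then Hough for 30 mm circles
o=np.array([.52,-.14]); n=(800,1120)  # rows x, cols y
xs,ys=np.meshgrid(o[0]+np.arange(400)*.00025,o[1]+np.arange(1120)*.00025,indexing='ij')
uv=proj(w,np.c_[xs.ravel(),ys.ravel(),np.full(xs.size,.025)]).reshape(400,1120,2).astype(np.float32)
f=cv2.GaussianBlur(cv2.remap(g,uv[...,0],uv[...,1],cv2.INTER_LINEAR),(9,9),2)
r=cv2.HoughCircles(f,cv2.HOUGH_GRADIENT,2,200,param1=40,param2=25,minRadius=114,maxRadius=126)
for c in r[0]: print((o[0]+c[1]*.00025).round(4),(o[1]+c[0]*.00025).round(4),c[2]*.25)
print(onz(w,[(318,52.5),(215,53),(110.5,53.5)],.025).round(4))
E
python3 to.py .5795,-.0817,.1,6.17
```

```text
0.5798 -0.0807 31.2
0.5703 0.0033 31.2
0.5583 0.0798 29.0
[[ 0.5806 -0.0817  0.025 ]
 [ 0.5714  0.0022  0.025 ]
 [ 0.5617  0.0871  0.025 ]]
.5795,-.0817,.1,6.17 -> [0.1275 0.0343 0.0328] turn -0.2
```

```bash
python3 steer.py '[0.04, 0.011, 0, 0, 0.04, 0.08, 0.022, 0, 0, 0.04, 0.12, 0.033, 0, 0, 0.04, 0.1273, 0.0343, 0, 0, 0.04, 0.1273, 0.0343, 0, 0, 0.04, 0.1273, 0.0343, 0.03, 0, 0.04, 0.1273, 0.0343, 0.055, 0, 0.04, 0.1273, 0.0343, 0.055, 0, 0.04]';python3 steer.py '[0, 0, 0, 0, 0.04, 0, 0, 0, 0, 0.04]'; python3 to.py .5793,-.0818,.035,6.17 .5793,-.0818,.027,6.17
```

```text
time_s: 14.72
tool_pos: [0.5745, -0.0804, 0.0735]
tool_rot: [-179.9, 0.6, 6.1]
force: [-2.0, -0.2, -2.9]
grip_width: 0.0552
grasp_force: 30.0
time_s: 14.88
tool_pos: [0.5803, -0.0804, 0.0801]
tool_rot: [179.9, -0.1, 6.1]
force: [0.4, -0.5, -1.9]
grip_width: 0.055
grasp_force: 30.0
.5793,-.0818,.035,6.17 -> [-0.0012  0.0013  0.0451] turn -0.1
.5793,-.0818,.027,6.17 -> [-0.0012  0.0013  0.0531] turn -0.1
```

```bash
python3 steer.py '[-0.001, 0.001, 0.02, 0, 0.04, -0.001, 0.001, 0.04, 0, 0.04, -0.001, 0.001, 0.045, 0, 0.04, -0.001, 0.001, 0.045, 0, 0.04]';python3 steer.py '[0, 0, 0.004, 0, 0.04, 0, 0, 0.008, 0, 0.04, 0, 0, 0.008, 0, 0.04, 0, 0, 0.008, 0, 0.04]'; python3 to.py .5793,-.0818,.0246,6.17
```

```text
time_s: 15.22
tool_pos: [0.5787, -0.0812, 0.0338]
tool_rot: [180.0, 0.0, 6.1]
force: [-0.5, -0.5, -2.3]
grip_width: 0.0552
grasp_force: 30.0
time_s: 15.55
tool_pos: [0.5796, -0.0811, 0.0263]
tool_rot: [180.0, -0.0, 6.1]
force: [-0.8, 0.2, -2.4]
grip_width: 0.0547
grasp_force: 30.0
.5793,-.0818,.0246,6.17 -> [-0.0004  0.0007  0.0017] turn -0.0
```

```bash
python3 steer.py '[0, 0, 0.0015, 0, 0.04, 0, 0, 0.0015, 0, 0.066, 0, 0, 0.0015, 0, 0.066, 0, 0, 0.0015, 0, 0.066, 0, 0, 0.0015, 0, 0.066, 0, 0, 0.0015, 0, 0.066]' 15; python3 steer.py '[0, 0, 0, 0, 0.068, 0, 0, 0, 0, 0.068, 0, 0, -0.03, 0, 0.07, 0, 0, -0.07, 0, 0.08, 0, 0, -0.1, 0, 0.08, 0, 0, -0.1, 0, 0.08]'; python3 -c "
from h import *
t=cam('top');w=cam('wrist')
H,S,V=[t['hsv'][...,i].astype(int) for i in range(3)]; m=(H>55)&(H<85)&(S>90)&(V>60);m[:,440:]=0;m[:,:150]=0
for k in blobs(m,40):
  u=cv2.fitEllipse(k)[0]; print('top green',np.round(u),cv2.contourArea(k),onz(t,u,.071).round(4),onz(t,u,.081).round(4))
"; python3 wj.py .081; python3 to.py .481,-.383,.12,6.17
```

```text
time_s: 16.05
tool_pos: [0.5794, -0.0811, 0.0244]
tool_rot: [180.0, -0.0, 6.1]
force: [0.4, 0.4, 0.3]
grip_width: 0.0654
grasp_force: 0.0
time_s: 16.55
tool_pos: [0.5839, -0.0811, 0.1313]
tool_rot: [179.8, -0.6, 6.2]
force: [2.1, 0.7, 0.4]
grip_width: 0.078
grasp_force: 0.0
top green [428. 255.] 92.5 [[ 0.4977 -0.4149  0.071 ]] [[ 0.4976 -0.4114  0.081 ]]
green disc 275 226 1746.0 [[ 0.5801 -0.0806  0.081 ]]
.481,-.383,.12,6.17 -> [-0.1298  0.2896  0.0042] turn -0.0
```

The top camera now finds jar B at (428,255), so it was knocked towards the board. I'm hovering nearby to look.

```bash
python3 steer.py '[-0.119, 0.29, -0.02, 0, 0.08, -0.119, 0.29, -0.02, 0, 0.08, -0.119, 0.29, -0.02, 0, 0.08, -0.119, 0.29, -0.02, 0, 0.08, -0.119, 0.29, -0.02, 0, 0.08, -0.119, 0.29, -0.02, 0, 0.08, -0.119, 0.29, -0.02, 0, 0.08, -0.119, 0.29, -0.02, 0, 0.08]'; python3 steer.py '[0, 0, 0, 0, 0.08, 0, 0, 0, 0, 0.08, 0, 0, 0, 0, 0.08]'; python3 wj.py .071; python3 -c "
from h import *
s=cam('scene');w=cam('wrist');print(proj(w,[[.498,-.415,0],[.498,-.415,.071]]))
cv2.imwrite('pics/m6.png',np.hstack([cv2.resize(s['color'][210:330,60:180],(400,400),interpolation=cv2.INTER_CUBIC),cv2.copyMakeBorder(cv2.resize(w['color'],(400,300)),0,100,0,0,0)]))
"
```

```text
time_s: 17.37
tool_pos: [0.4875, -0.3879, 0.142]
tool_rot: [180.0, 0.2, 5.8]
force: [0.3, -1.6, -0.1]
grip_width: 0.0799
grasp_force: 0.0
time_s: 17.62
tool_pos: [0.4918, -0.3803, 0.1425]
tool_rot: [-179.8, 0.1, 6.2]
force: [0.1, -0.4, -0.0]
grip_width: 0.0801
grasp_force: 0.0
green disc 318 213 1440.5 [[ 0.498 -0.414  0.071]]
[[310.57166276 194.77632623]
 [319.42704446 213.80200398]]
```

View pics/m6.png

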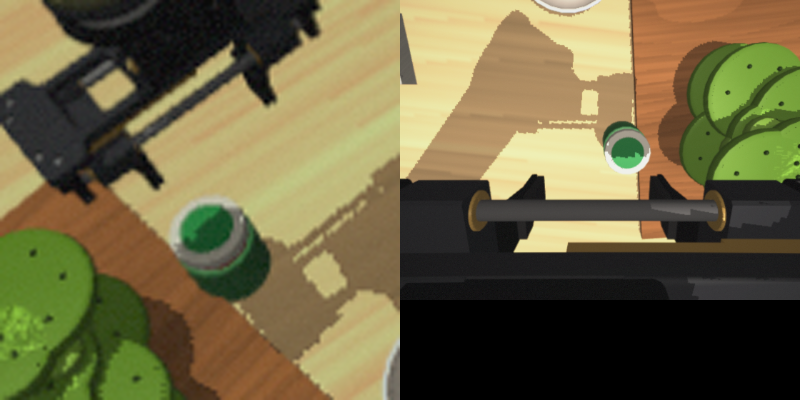

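The montage shows the jar still upright on the table, lid at wrist-montage (627,153), touching close to the board's edge at about x=634. I'll turn a quarter so the fingers close along that edge.

```bash
python3 -c "
from h import *
print(env.get_obs()['qpos'].round(0))"; python3 to.py .498,-.414,.12,6.17
```

```text
[ 54.  19. -23.  91.   7.  72. -54.]
.498,-.414,.12,6.17 -> [0.0015 0.0345 0.0236] turn 0.2
```

```bash
python3 steer.py '[0.0015, 0.0345, 0, -7, 0.08, 0.0015, 0.0345, 0, -14, 0.08, 0.0015, 0.0345, 0, -21, 0.08, 0.0015, 0.0345, 0, -28, 0.08, 0.0015, 0.0345, 0, -35, 0.08, 0.0015, 0.0345, 0, -42, 0.08, 0.0015, 0.0345, 0, -45, 0.08, 0.0015, 0.0345, 0, -45, 0.08]'; python3 -c "
from h import *
print(env.get_obs()['qpos'].round(0))"
```

```text
time_s: 18.43
tool_pos: [0.4978, -0.4148, 0.1441]
tool_rot: [-180.0, -0.0, 51.3]
force: [0.2, -0.0, -0.2]
grip_width: 0.0799
grasp_force: 0.0
[ 60.  22. -29.  87.  11.  74.  -9.]
```

```bash
python3 steer.py '[0, 0, 0, -7, 0.08, 0, 0, 0, -14, 0.08, 0, 0, 0, -21, 0.08, 0, 0, 0, -28, 0.08, 0, 0, 0, -35, 0.08, 0, 0, 0, -42, 0.08, 0, 0, 0, -44, 0.08, 0, 0, 0, -44, 0.08]'; python3 steer.py '[0, 0, 0, 0, 0.08, 0, 0, 0, 0, 0.08]'; python3 wj.py .071; python3 to.py .498,-.414,.0146,95.3
```

```text
time_s: 19.1
tool_pos: [0.4976, -0.4154, 0.1442]
tool_rot: [180.0, -0.0, 95.2]
force: [-0.2, -0.3, -0.2]
grip_width: 0.0801
grasp_force: 0.0
time_s: 19.27
tool_pos: [0.4974, -0.4158, 0.1442]
tool_rot: [-180.0, 0.0, 95.1]
force: [0.4, 0.7, -0.0]
grip_width: 0.0798
grasp_force: 0.0
green disc 275 212 1408.5 [[ 0.4975 -0.4137  0.071 ]]
.498,-.414,.0146,95.3 -> [0.0019 0.0009 0.1296] turn -0.2
```

```bash
python3 steer.py '[0.002, 0.001, 0.04, 0, 0.08, 0.002, 0.001, 0.08, 0, 0.08, 0.002, 0.001, 0.11, 0, 0.08, 0.002, 0.001, 0.129, 0, 0.08, 0.002, 0.001, 0.129, 0, 0.08, 0.002, 0.001, 0.129, 0, 0.08]' 15;python3 steer.py '[0, 0, 0, 0, 0.04, 0, 0, 0, 0, 0.04, 0, 0, 0, 0, 0.04, 0, 0, 0, 0, 0.04, 0, 0, 0, 0, 0.04, 0, 0, 0, 0, 0.04, 0, 0, 0, 0, 0.04, 0, 0, 0, 0, 0.04]'
```

```text
time_s: 19.82
tool_pos: [0.4975, -0.4135, 0.0145]
tool_rot: [-179.9, -0.1, 95.1]
force: [0.0, -0.5, 0.9]
grip_width: 0.0798
grasp_force: 0.0
time_s: 20.48
tool_pos: [0.4979, -0.4148, 0.0163]
tool_rot: [-180.0, 0.1, 95.1]
force: [-2.9, 0.8, 6.0]
grip_width: 0.0553
grasp_force: 15.0
```

```bash
python3 steer.py '[0, 0, -0.04, 0, 0.04, 0, 0, -0.08, 0, 0.04, 0, 0, -0.12, 0, 0.04, 0, 0, -0.15, 7, 0.04, 0, 0, -0.15, 14, 0.04, 0, 0, -0.15, 21, 0.04, 0, 0, -0.15, 28, 0.04, 0, 0, -0.15, 35, 0.04]' 30; python3 steer.py '[0, 0, 0, 7, 0.04, 0, 0, 0, 14, 0.04, 0, 0, 0, 21, 0.04, 0, 0, 0, 28, 0.04, 0, 0, 0, 35, 0.04, 0, 0, 0, 42, 0.04, 0, 0, 0, 49, 0.04, 0, 0, 0, 54, 0.04]';python3 steer.py '[0, 0, 0, 0, 0.04, 0, 0, 0, 0, 0.04]'; python3 to.py .47,-.16,.166,6.17 .5611,.0872,.166,6.17; python3 nest.py
```

```text
time_s: 21.15
tool_pos: [0.4977, -0.4138, 0.1646]
tool_rot: [-180.0, -0.0, 59.8]
force: [-0.1, -0.8, -2.5]
grip_width: 0.0552
grasp_force: 30.0
time_s: 21.82
tool_pos: [0.4977, -0.4136, 0.1642]
tool_rot: [-179.9, 0.0, 5.8]
force: [-0.0, 0.1, -2.8]
grip_width: 0.0546
grasp_force: 30.0
time_s: 21.98
tool_pos: [0.4978, -0.4137, 0.1645]
tool_rot: [-180.0, 0.0, 6.3]
force: [1.1, -0.7, -2.0]
grip_width: 0.0549
grasp_force: 30.0
.47,-.16,.166,6.17 -> [ 2.000e-04 -2.552e-01 -1.300e-03] turn 0.1
.5611,.0872,.166,6.17 -> [ 0.1179 -0.4909 -0.0012] turn 0.1Traceback (most recent call last):
  File "nest.py", line 10, in <module>
    k=max(blobs(mm,100),key=cv2.contourArea)
ValueError: max() iterable argument is empty
```

```bash
python3 steer.py '[0.059, -0.245, 0, 0, 0.04, 0.059, -0.245, 0, 0, 0.04, 0.059, -0.245, 0, 0, 0.04, 0.059, -0.245, 0, 0, 0.04, 0.059, -0.245, 0, 0, 0.04, 0.059, -0.245, 0, 0, 0.04, 0.059, -0.245, 0, 0, 0.04, 0.059, -0.245, 0, 0, 0.04]'; python3 steer.py '[0.059, -0.246, 0, 0, 0.04, 0.059, -0.246, 0, 0, 0.04, 0.059, -0.246, 0, 0, 0.04, 0.059, -0.246, 0, 0, 0.04, 0.059, -0.246, 0, 0, 0.04, 0.059, -0.246, 0, 0, 0.04, 0.059, -0.246, 0, 0, 0.04, 0.059, -0.246, 0.03, 0, 0.04]';python3 steer.py '[0, 0, 0.04, 0, 0.04, 0, 0, 0.04, 0, 0.04, 0, 0, 0.04, 0, 0.04, 0, 0, 0.04, 0, 0.04]'; python3 to.py .5611,.0872,.036,6.17
```

```text
time_s: 22.7
tool_pos: [0.5313, -0.1598, 0.1656]
tool_rot: [-180.0, -0.1, 6.7]
force: [0.1, -0.9, -2.1]
grip_width: 0.0546
grasp_force: 30.0
time_s: 23.37
tool_pos: [0.5674, 0.0912, 0.1406]
tool_rot: [-179.9, -0.7, 6.5]
force: [2.7, -0.5, -2.5]
grip_width: 0.0552
grasp_force: 30.0
time_s: 23.7
tool_pos: [0.5639, 0.0859, 0.0964]
tool_rot: [-180.0, -0.1, 6.1]
force: [0.3, 0.4, -1.8]
grip_width: 0.0551
grasp_force: 30.0
.5611,.0872,.036,6.17 -> [-0.0028 -0.0016  0.0604] turn -0.1
```

```bash
python3 steer.py '[-0.003, -0.0018, 0, 0, 0.04, -0.003, -0.0018, 0.03, 0, 0.04, -0.003, -0.0018, 0.055, 0, 0.04, -0.003, -0.0018, 0.055, 0, 0.04, -0.003, -0.0018, 0.055, 0, 0.04]'; python3 to.py .5611,.0875,.029,6.17
```

```text
time_s: 24.12
tool_pos: [0.5596, 0.088, 0.0409]
tool_rot: [180.0, 0.0, 6.1]
force: [-0.3, -0.1, -2.0]
grip_width: 0.0549
grasp_force: 30.0
.5611,.0875,.029,6.17 -> [0.0014 0.0007 0.0119] turn -0.0
```

```bash
python3 steer.py '[0.001, 0.0005, 0.004, 0, 0.04, 0.001, 0.0005, 0.008, 0, 0.04, 0.001, 0.0005, 0.012, 0, 0.04, 0.001, 0.0005, 0.0135, 0, 0.04, 0.001, 0.0005, 0.0135, 0, 0.04, 0.001, 0.0005, 0.0135, 0, 0.04]'
```

```text
time_s: 24.62
tool_pos: [0.5612, 0.0879, 0.0271]
tool_rot: [-180.0, -0.1, 6.1]
force: [0.2, 0.6, -2.5]
grip_width: 0.0547
grasp_force: 30.0
```

```bash
python3 steer.py '[0, 0, 0.001, 0, 0.066, 0, 0, 0.001, 0, 0.066, 0, 0, 0.001, 0, 0.066, 0, 0, 0.001, 0, 0.066, 0, 0, 0.001, 0, 0.066, 0, 0, 0.001, 0, 0.066, 0, 0, 0.001, 0, 0.066, 0, 0, -0.02, 0, 0.068]' 15; python3 steer.py '[-0.03, 0, -0.04, 0, 0.07, -0.06, 0, -0.08, 0, 0.07, -0.1, 0, -0.12, 0, 0.07, -0.13, 0, -0.16, 0, 0.07, -0.13, 0, -0.2, 0, 0.07, -0.13, 0, -0.24, 0, 0.07, -0.13, 0, -0.27, 0, 0.07, -0.13, 0, -0.27, 0, 0.07]'; python3 steer.py '[0, 0, 0, 0, 0.07]'; python3 wj.py .081; python3 -c "
from h import *
s=cam('scene')
H,S,V=[s['hsv'][...,i].astype(int) for i in range(3)]; m=(H>55)&(H<85)&(S>90)&(V>60);m[290:]=0;m[:,:200]=0;m[:,340:]=0
for k in blobs(m,20):
  u=cv2.fitEllipse(k)[0]; print('scene green',np.round(u),cv2.contourArea(k),onz(s,u,.081).round(4))
"; python3 to.py .681,.0155,.31,6 .681,.0155,.233,6
```

```text
time_s: 25.28
tool_pos: [0.5574, 0.087, 0.0433]
tool_rot: [-180.0, 0.4, 6.1]
force: [-1.2, -0.3, -0.1]
grip_width: 0.0673
grasp_force: 0.0
time_s: 25.95
tool_pos: [0.4324, 0.0743, 0.3223]
tool_rot: [179.8, -0.5, 6.1]
force: [0.4, 0.5, 0.4]
grip_width: 0.0699
grasp_force: 0.0
time_s: 26.03
tool_pos: [0.4334, 0.0744, 0.322]
tool_rot: [179.9, -0.5, 6.2]
force: [-0.1, 0.4, -0.3]
grip_width: 0.0699
grasp_force: 0.0
green disc 414 77 706.0 [[ 0.5796 -0.0801  0.081 ]]
green disc 275 77 702.0 [[0.5622 0.0884 0.081 ]]
scene green [254. 224.] 112.5 [[ 0.5791 -0.0823  0.081 ]]
scene green [300. 186.] 71.5 [[0.5589 0.0856 0.081 ]]
.681,.0155,.31,6 -> [0.2417 0.0849 0.0076] turn 0.2
.681,.0155,.233,6 -> [0.2415 0.0848 0.0846] turn 0.2
```

```bash
python3 steer.py '[0.242, 0.085, 0.005, 0, 0.07, 0.242, 0.085, 0.005, 0, 0.07, 0.242, 0.085, 0.005, 0, 0.07, 0.242, 0.085, 0.005, 0, 0.07, 0.242, 0.085, 0.005, 0, 0.07, 0.242, 0.085, 0.005, 0, 0.07, 0.242, 0.085, 0.005, 0, 0.07, 0.242, 0.085, 0.005, 0, 0.07]';python3 steer.py '[0, 0, 0, 0, 0.07, 0, 0, 0, 0, 0.07]'; python3 -c "
from h import *
w=cam('wrist');H,S,V=[w['hsv'][...,i].astype(int) for i in range(3)]
for b in blobs(((H<6)|(H>174))&(S>120)&(V>40),100):
  u=cv2.minAreaRect(b)[0]; print(cv2.boundingRect(b),onz(w,u,.254).round(4))
"; python3 to.py .683,.015,.228,6.17
```

```text
time_s: 26.8
tool_pos: [0.682, 0.0141, 0.3051]
tool_rot: [-179.8, 0.5, 6.1]
force: [-1.5, 0.1, 0.6]
grip_width: 0.0698
grasp_force: 0.0
time_s: 26.97
tool_pos: [0.6798, 0.0166, 0.3115]
tool_rot: [-180.0, 0.1, 6.3]
force: [-0.4, 1.1, 0.8]
grip_width: 0.0702
grasp_force: 0.0
(254, 217, 47, 24) [[0.6736 0.0152 0.254 ]]
(259, 168, 36, 45) [[0.7042 0.019  0.254 ]]
.683,.015,.228,6.17 -> [0.003  0.0018 0.0844] turn 0.1
```

```bash
python3 steer.py '[0.001, 0.001, 0.03, 0, 0.07, 0.001, 0.001, 0.06, 0, 0.07, 0.001, 0.001, 0.082, 0, 0.07, 0.001, 0.001, 0.082, 0, 0.02, 0.001, 0.001, 0.082, 0, 0.02, 0.001, 0.001, 0.082, 0, 0.02, 0.001, 0.001, 0.082, 0, 0.02, 0.001, 0.001, 0.082, 0, 0.02]' 30; python3 steer.py '[0, 0, 0, 0, 0.02, 0, 0, 0, 0, 0.02, 0, 0, 0, 0, 0.02, 0, 0, 0, 0, 0.02, 0, 0, 0, 0, 0.02, 0, 0, 0, 0, 0.02, 0, 0, 0, 0, 0.02]' 45
```

```text
time_s: 27.68
tool_pos: [0.683, 0.0148, 0.2321]
tool_rot: [180.0, -0.2, 6.2]
force: [-0.1, 0.3, -0.7]
grip_width: 0.0444
grasp_force: 0.0
time_s: 28.27
tool_pos: [0.6827, 0.0158, 0.2312]
tool_rot: [-179.9, -0.1, 6.2]
force: [-1.5, 2.8, 5.3]
grip_width: 0.0353
grasp_force: 45.0
```

```bash
python3 steer.py '[-0.0213, 0, -0.002, 0, 0.02, -0.046, 0, -0.001, 0, 0.02, -0.07, 0, 0.004, 0, 0.02, -0.0935, 0, 0.0123, 0, 0.02, -0.1153, 0, 0.024, 0, 0.02, -0.135, 0, 0.039, 0, 0.02, -0.1525, 0, 0.0565, 0, 0.02]' 45; python3 -c "
from h import *
w=cam('wrist');s=cam('scene')
for n,k,r in(('s',s,(100,220,220,300)),('w',w,(215,290,200,350))):
  H,S,V=[k['hsv'][...,i].astype(int) for i in range(3)]; m=np.zeros(H.shape,bool); m[r[0]:r[1],r[2]:r[3]]=1
  for b in blobs(m&((H<6)|(H>174))&(S>120)&(V>40),5): print(n,cv2.boundingRect(b),cv2.minAreaRect(b))
  for a in(.6,.7,.8):
    y=np.radians(6.17); x=np.array([np.cos(y),np.sin(y),0]); P=np.array([.5702,.0027,0])+x*(.085-.165*np.cos(a)); P[2]=.0915+.165*np.sin(a); print(a,P.round(4),proj(k,P).round(1))
"
```

```text
time_s: 28.85
tool_pos: [0.531, -0.0014, 0.1746]
tool_rot: [179.9, -0.2, 6.2]
force: [2.7, 2.6, 2.6]
grip_width: 0.0355
grasp_force: 45.0
s (262, 162, 11, 12) ((266.3934020996094, 167.17213439941406), (5.8896965980529785, 12.675652503967285), 50.19443130493164)
0.6 [ 0.5193 -0.0028  0.1847] [[263.7 168.4]]
0.7 [ 0.5292 -0.0017  0.1978] [[266.4 167.3]]
0.8 [ 5.404e-01 -5.000e-04  2.099e-01] [[269.5 166.7]]
w (241, 252, 70, 28) ((275.5, 265.5), (27.0, 69.0), 90.0)
0.6 [ 0.5193 -0.0028  0.1847] [[276.3 274.1]]
0.7 [ 0.5292 -0.0017  0.1978] [[276.4 268.3]]
0.8 [ 5.404e-01 -5.000e-04  2.099e-01] [[276.5 258.1]]
```

```bash
python3 steer.py '[-0.0145, 0, 0.020, 0, 0.02, -0.026, 0, 0.042, 0, 0.02, -0.0337, 0, 0.0655, 0, 0.02, -0.038, 0, 0.09, 0, 0.02, -0.0388, 0, 0.1063, 0, 0.02, -0.0388, 0, 0.110, 0, 0.02, -0.0388, 0, 0.110, 0, 0.02, -0.0388, 0, 0.110, 0, 0.02]'; cat > lev.py <<'E'
from h import *
import sys
s=cam("scene"); H,S,V=[s["hsv"][...,i].astype(int) for i in range(3)]; m=np.zeros(H.shape,bool); m[100:220,235:330]=1
b=max((b for b in blobs(m&((H<6)|(H>174))&(S>120)&(V>40),20) if cv2.boundingRect(b)[1]<205),key=cv2.contourArea); u=cv2.minAreaRect(b)[0]
A=np.linspace(0,1.8,361); y=np.radians(6.17); x=np.array([np.cos(y),np.sin(y),0]); P=np.array([.5702,.0027,0])+x*(.085-.165*np.cos(A))[:,None]; P[:,2]=.0915+.165*np.sin(A)
e=np.linalg.norm(proj(s,P)-u,axis=1); print("lever ~",A[e.argmin()],"err px",e.min().round(1),np.round(u,1))
E
python3 lev.py
```

```text
time_s: 29.62
tool_pos: [0.4924, -0.0058, 0.0668]
tool_rot: [179.9, 0.2, 6.2]
force: [-12.4, 1.8, 26.4]
grip_width: 0.0353
grasp_force: 45.0Traceback (most recent call last):
  File "lev.py", line 4, in <module>
    b=max((b for b in blobs(m&((H<6)|(H>174))&(S>120)&(V>40),20) if cv2.boundingRect(b)[1]<205),key=cv2.contourArea); u=cv2.minAreaRect(b)[0]
ValueError: max() iterable argument is empty
```

```bash
python3 steer.py '[0, 0, 0, 0, 0.02, 0, 0, 0, 0, 0.02, 0, 0, 0, 0, 0.02, 0, 0, 0, 0, 0.02]' ; python3 steer.py '[0.002, 0, -0.0285, 0, 0.02, 0.0075, 0, -0.0525, 0, 0.02, 0.0165, 0, -0.0755, 0, 0.02, 0.029, 0, -0.097, 0, 0.02, 0.0445, 0, -0.1165, 0, 0.02, 0.0625, 0, -0.133, 0, 0.02, 0.083, 0, -0.147, 0, 0.02, 0.105, 0, -0.1575, 0, 0.02]'; python3 steer.py '[0.0237, 0, -0.007, 0, 0.02, 0.048, 0, -0.0108, 0, 0.02, 0.073, 0, -0.0107, 0, 0.02, 0.089, 0, -0.0087, 0, 0.02, 0.089, 0, -0.0087, 0, 0.02, 0.089, 0, -0.0087, 0, 0.02]'
```

```text
time_s: 30.0
tool_pos: [0.4924, -0.0058, 0.0668]
tool_rot: [179.9, 0.2, 6.2]
force: [-11.5, 1.2, 26.1]
grip_width: 0.0355
grasp_force: 45.0
time_s: 30.67
tool_pos: [0.5954, 0.0059, 0.2197]
tool_rot: [-179.9, 0.4, 6.2]
force: [-2.1, 3.5, -10.8]
grip_width: 0.0354
grasp_force: 45.0
time_s: 31.17
tool_pos: [0.6864, 0.0162, 0.2292]
tool_rot: [-179.8, -0.0, 6.2]
force: [0.3, 4.6, 0.3]
grip_width: 0.0348
grasp_force: 45.0
```

```bash
python3 steer.py '[0, 0, 0, 0, 0.07, 0, 0, 0, 0, 0.07, 0, 0, 0, 0, 0.07, 0, 0, 0, 0, 0.07, 0, 0, 0, 0, 0.07, 0, 0, 0, 0, 0.07, 0, 0, 0, 0, 0.07, 0, 0, 0, 0, 0.07]' 15; python3 steer.py '[0, 0, -0.04, 0, 0.07, 0, 0, -0.075, 0, 0.07, -0.04, 0, -0.075, 0, 0.07, -0.08, 0, -0.075, 0, 0.07, -0.12, 0, -0.075, 0, 0.07, -0.16, 0, -0.075, 0, 0.07, -0.2, 0, -0.075, 0, 0.07, -0.24, 0, -0.075, 0, 0.07]';python3 steer.py '[0, 0, 0, 0, 0.07, 0, 0, 0, 0, 0.07]'; python3 lev.py; python3 wj.py .076; python3 - <<'E'
from h import *
s=cam("scene"); H,S,V=[s["hsv"][...,i].astype(int) for i in range(3)]
y=np.radians(6.17)
for k in(-.085,.085):
    c=np.array([.5702-k*np.sin(y),.0027+k*np.cos(y)])
    u,v=proj(s,[*c,.06])[0]; 
    r=(slice(int(v-22),int(v+22)),slice(int(u-16),int(u+16)))
    print("reddish px",((H[r]<8)|(H[r]>172))[(S[r]>90)].sum())
t=cam("top"); H,S,V=[t["hsv"][...,i].astype(int) for i in range(3)]
m=((H>8)&(H<20)&(S>85)); m[:215]=0; m[310:]=0; m[:,:140]=0; m[:,215:]=0
for b in blobs(cv2.morphologyEx(m.astype(np.uint8),cv2.MORPH_OPEN,np.ones((3,3))),300):
    W=onz(t,b.reshape(-1,2),.025)[:,:2].astype(np.float32)*1000; print("crate",cv2.minAreaRect(W))
E
```

```text
time_s: 31.83
tool_pos: [0.6848, 0.0144, 0.2294]
tool_rot: [180.0, 0.0, 6.1]
force: [-0.7, 0.7, 0.1]
grip_width: 0.0688
grasp_force: 0.0
time_s: 32.5
tool_pos: [0.4444, -0.0109, 0.304]
tool_rot: [180.0, -0.0, 6.1]
force: [-1.5, -0.8, 0.5]
grip_width: 0.0697
grasp_force: 0.0
time_s: 32.67
tool_pos: [0.445, -0.0116, 0.3055]
tool_rot: [179.7, -0.1, 6.0]
force: [0.5, 0.5, -0.2]
grip_width: 0.0701
grasp_force: 0.0
lever ~ 1.705 err px 0.1 [312.5 188.5]
green disc 345 77 747.0 [[ 0.5796 -0.0804  0.076 ]]
reddish px 0
reddish px 118
crate ((462.3953857421875, 303.86834716796875), (90.3967514038086, 213.21156311035156), 81.04281616210938)
```

```bash
python3 - <<'E'
from h import *
w=cam("wrist"); H,S,V=[w["hsv"][...,i].astype(int) for i in range(3)]
m=(H>50)&(H<88)&(S>80)&(V>35); m[150:]=0; m[:,400:]=0
for k in blobs(m,80): u=cv2.fitEllipse(k)[0]; print("w",np.round(u,1),cv2.contourArea(k),onz(w,u,.076).round(4))
r=((H<8)|(H>172))&(S>90); p=proj(w,[[.5611,.0875,.06]])[0].astype(int); q=proj(w,[[.5793,-.0818,.06]])[0].astype(int)
for a in(p,q): print(a,"red",r[max(a[1]-35,0):a[1]+35,a[0]-35:a[0]+35].sum())
for n in("scene","top"):
    s=cam(n); H,S,V=[s["hsv"][...,i].astype(int) for i in range(3)]; m=(H>50)&(H<88)&(S>80)&(V>35); m[300:]=0; m[:140]=0; m[:,:150]=0; m[:,340:]=0
    for k in blobs(m,20): u=cv2.fitEllipse(k)[0]; print(n,np.round(u,1),cv2.contourArea(k),onz(s,u,.076).round(4))
    if n=="top":
        m=((H>8)&(H<21)&(S>95)); 
        K=onz(s,[(i,j) for j in range(215,310) for i in range(140,215) if m[j,i]],.025); print("crate-colour px",len(K),K.mean(0).round(3))
        cs=proj(s,[[.394,.31,.004],[.4618,.2972,.004],[.53,.2844,.004],[.46,.35,0],[.46,.24,0]]).astype(int); print([s["hsv"][v,u].tolist() for u,v in cs])
E
```

```text
w [194.2 169.4] 112.5 [[0.4514 0.0951 0.076 ]]
w [347.7 168.8] 145.5 [[ 0.4734 -0.0999  0.076 ]]
w [346.8  77.8] 774.5 [[ 0.5797 -0.0805  0.076 ]]
w [203.8  77.1] 770.5 [[0.5622 0.088  0.076 ]]
[206  79] red 0
[345  80] red 0
scene [256.1 237.6] 129.5 [[ 0.6103 -0.101   0.076 ]]
scene [254.5 225.3] 114.5 [[ 0.5791 -0.0825  0.076 ]]
scene [296.1 198.4] 47.5 [[0.581  0.0525 0.076 ]]
scene [300.7 187. ] 81.5 [[0.5598 0.0858 0.076 ]]
top [247.6 227.3] 100.5 [[0.5617 0.0875 0.076 ]]
top [308.5 222.5] 102.0 [[ 0.579  -0.0806  0.076 ]]
crate-colour px 2173 [0.463 0.3   0.025]
[[18, 106, 127], [18, 108, 127], [16, 108, 128], [26, 74, 127], [25, 80, 128]]
```

```bash
python3 to.py .5615,.0878,.12,6.17
```

```text
.5615,.0878,.12,6.17 -> [ 0.1246 -0.0851  0.1839] turn 0.0
```

```bash
python3 steer.py '[0.126, -0.0865, 0, 0, 0.07, 0.126, -0.0865, 0, 0, 0.07, 0.126, -0.0865, 0, 0, 0.07, 0.126, -0.0865, 0, 0, 0.07, 0.126, -0.0865, 0.04, 0, 0.07, 0.126, -0.0865, 0.08, 0, 0.07, 0.126, -0.0865, 0.12, 0, 0.07, 0.126, -0.0865, 0.16, 0, 0.07]';python3 steer.py '[0, 0, 0.025, 0, 0.07, 0, 0, 0.025, 0, 0.07, 0, 0, 0.025, 0, 0.07, 0, 0, 0.025, 0, 0.07]'; python3 to.py .5615,.0878,.026,6.17
```

```text
time_s: 33.68
tool_pos: [0.5626, 0.0893, 0.1419]
tool_rot: [-179.9, 0.0, 6.2]
force: [1.0, 0.0, 0.2]
grip_width: 0.0698
grasp_force: 0.0
time_s: 34.02
tool_pos: [0.5637, 0.0892, 0.1209]
tool_rot: [-179.9, -0.1, 6.2]
force: [0.5, 0.6, 0.6]
grip_width: 0.0704
grasp_force: 0.0
.5615,.0878,.026,6.17 -> [-0.0026  0.0013  0.0949] turn -0.0
```

```bash
python3 steer.py '[-0.0025, 0.0013, 0.03, 0, 0.07, -0.0025, 0.0013, 0.06, 0, 0.07, -0.0025, 0.0013, 0.094, 0, 0.07, -0.0025, 0.0013, 0.094, 0, 0.07, -0.0025, 0.0013, 0.094, 0, 0.07, -0.0025, 0.0013, 0.094, 0, 0.04, -0.0025, 0.0013, 0.094, 0, 0.04, -0.0025, 0.0013, 0.094, 0, 0.04]' 15;python3 steer.py '[0, 0, 0, 0, 0.04, 0, 0, 0, 0, 0.04, 0, 0, 0, 0, 0.04, 0, 0, 0, 0, 0.04, 0, 0, 0, 0, 0.04]' 30; python3 steer.py '[0, 0, -0.04, 0, 0.04, 0, 0, -0.08, 0, 0.04, 0, 0, -0.12, 0, 0.04, 0, 0, -0.12, 0, 0.04]'
```

```text
time_s: 34.68
tool_pos: [0.5619, 0.0872, 0.0279]
tool_rot: [180.0, -0.2, 6.1]
force: [-0.2, 0.0, 0.8]
grip_width: 0.0571
grasp_force: 0.0
time_s: 35.1
tool_pos: [0.5618, 0.0874, 0.0277]
tool_rot: [180.0, -0.2, 6.1]
force: [-0.2, 0.8, 7.9]
grip_width: 0.0547
grasp_force: 30.0
time_s: 35.43
tool_pos: [0.5649, 0.0886, 0.1539]
tool_rot: [179.9, -0.8, 6.2]
force: [1.8, 0.6, -0.8]
grip_width: 0.0546
grasp_force: 30.0
```

```bash
cat > crate.py <<'E'
from h import *
t=cam("top"); H,S,V=[t["hsv"][...,i].astype(int) for i in range(3)]
m=((H>8)&(H<22)&(S>92)).astype(np.uint8); m[:205]=0; m[320:]=0; m[:,:130]=0; m[:,225:]=0
m=cv2.morphologyEx(cv2.morphologyEx(m,cv2.MORPH_CLOSE,np.ones((5,5))),cv2.MORPH_OPEN,np.ones((5,5)))
b=max(blobs(m,100),key=cv2.contourArea); print(cv2.minAreaRect(b))
q=cv2.boxPoints(cv2.minAreaRect(b)); print(q.round(1).tolist(),"| eye",(np.array([(60,148),(128,165),(82,363),(14,347)])/2.8+[150,170]).round(1).tolist())
W=onz(t,q,.025)[:,:2]; print(W.mean(0).round(4),np.linalg.norm(W-np.roll(W,1,0),axis=1).round(3), [np.degrees(np.arctan2(*(W[i]-W[i-1])[::-1])).round(1) for i in range(4)])
E
python3 crate.py; python3 to.py .530,.2844,.14,-10.6 .3937,.31,.14,-10.6; python3 -c "
from h import *
print(env.get_obs()['qpos'].round())"
```

```text
((170.62844848632812, 260.7385559082031), (40.1329231262207, 77.67971801757812), 16.69924545288086)
[[140.1999969482422, 292.20001220703125], [162.60000610351562, 217.8000030517578], [201.0, 229.3000030517578], [178.6999969482422, 303.70001220703125]] | eye [[171.4, 222.9], [195.7, 228.9], [179.3, 299.6], [155.0, 293.9]]
[0.4631 0.3113] [0.117 0.223 0.119 0.222] [np.float64(75.8), np.float64(-14.2), np.float64(-105.0), np.float64(165.5)]
.530,.2844,.14,-10.6 -> [-0.012 -0.199  0.01 ] turn 16.7
.3937,.31,.14,-10.6 -> [-0.1448 -0.239   0.0088] turn 16.7
[  31.   16.  -50.   98.   13.   72. -105.]
```

```bash
python3 to.py .42,.2,.3,-10.6; python3 steer.py '[-0.13, -0.126, -0.145, 7, 0.04, -0.13, -0.126, -0.145, 14, 0.04, -0.13, -0.126, -0.145, 16.7, 0.04, -0.13, -0.126, -0.145, 16.7, 0.04, -0.13, -0.126, -0.145, 16.7, 0.04, -0.13, -0.126, -0.145, 16.7, 0.04, -0.13, -0.126, -0.145, 16.7, 0.04, -0.13, -0.126, -0.145, 16.7, 0.04]';python3 steer.py '[0, 0, 0, 0, 0.04, 0, 0, 0, 0, 0.04, 0, 0, 0, 0, 0.04]'; cat > cr2.py <<'E'
from h import *
for n in("wrist","top"):
    w=cam(n); xs,ys=np.meshgrid(np.arange(.32,.62,.001),np.arange(.22,.40,.001),indexing='ij')
    uv=proj(w,np.c_[xs.ravel(),ys.ravel(),np.full(xs.size,.025)]).reshape(*xs.shape,2).astype(np.float32)
    hsv=cv2.remap(w["hsv"],uv[...,0],uv[...,1],cv2.INTER_LINEAR); np.save("r_"+n,hsv)
    print(n,uv.min((0,1)),uv.max((0,1)))
    for i in (75,108,140,175,210): print(xs[i,0].round(3)," ".join(f"{hsv[i,j,0]}/{hsv[i,j,1]}/{hsv[i,j,2]}" for j in range(6,180,8)))
E
python3 cr2.py
```

```text
.42,.2,.3,-10.6 -> [-0.129  -0.1267 -0.151 ] turn 16.7
time_s: 36.15
tool_pos: [0.4167, 0.1987, 0.2903]
tool_rot: [179.9, -0.1, -10.5]
force: [-0.3, -1.0, -2.3]
grip_width: 0.0547
grasp_force: 30.0
time_s: 36.4
tool_pos: [0.4172, 0.197, 0.289]
tool_rot: [180.0, 0.2, -10.7]
force: [-0.8, 1.0, -3.1]
grip_width: 0.0552
grasp_force: 30.0
wrist [86.72258  19.108244] [272.7304  263.55847]
0.395 17/112/165 17/112/164 17/111/165 17/113/164 17/111/165 16/111/165 15/114/108 16/123/139 15/123/139 15/126/150 15/121/156 16/122/226 18/118/231 17/121/229 18/117/231 15/121/95 23/97/224 28/78/231 27/78/231 27/78/231 28/79/230 28/77/230
0.428 25/88/231 24/93/222 17/112/165 17/112/166 17/113/165 17/112/159 15/124/140 15/122/131 16/121/110 15/124/113 15/122/133 15/124/143 15/126/190 17/121/229 16/126/153 18/116/225 25/87/231 25/86/230 25/85/230 25/86/230 25/86/230 25/86/230
0.46 17/110/173 17/109/174 17/110/174 17/110/175 17/108/174 15/126/133 15/122/146 15/124/135 15/123/150 15/124/149 15/124/145 15/124/147 15/124/139 15/123/143 15/120/118 29/74/231 29/74/230 29/74/230 29/74/231 29/74/230 29/74/230 29/
[... 937 characters left out ...]
/86/10 17/124/26 20/87/35
0.46 19/105/90 16/107/89 17/108/91 17/114/89 16/113/76 18/127/66 17/124/74 13/123/74 16/128/77 16/127/75 16/128/75 16/124/76 15/126/71 14/125/70 17/117/71 27/78/127 27/78/128 27/77/127 27/76/131 28/75/127 28/78/112 22/89/82
0.495 17/110/84 17/108/89 19/106/89 17/116/79 17/133/59 16/131/71 15/123/70 16/120/76 15/124/74 16/119/74 15/132/72 17/132/72 15/130/73 15/138/55 17/107/81 18/111/80 18/98/84 19/111/86 22/88/127 22/88/128 22/93/126 21/90/128
0.53 23/87/128 24/93/125 24/82/128 19/116/87 16/120/104 18/125/71 15/130/75 15/126/77 15/122/78 16/132/76 14/125/72 16/135/69 21/147/48 17/112/83 17/107/88 17/116/85 16/123/86 19/111/85 23/91/115 25/81/128 25/82/128 25/79/129
```

```bash
cat > cr3.py <<'E'
import numpy as np,cv2
h=cv2.GaussianBlur(np.load("r_wrist.npy"),(5,5),0); m=((h[...,1]>=115)&(h[...,0]<20)).astype(np.uint8)
m=cv2.morphologyEx(cv2.morphologyEx(m,cv2.MORPH_CLOSE,np.ones((9,9))),cv2.MORPH_OPEN,np.ones((15,15)))
c=max(cv2.findContours(m,0,1)[0],key=cv2.contourArea); r=cv2.minAreaRect(c)
print("centre x,y",(.32+r[0][1]*.001),(.22+r[0][0]*.001),r, cv2.contourArea(c))
v=np.array([r[0],r[1]],float)
E
python3 cr3.py
```

```text
centre x,y 0.4617583923339844 0.30113087463378907 ((81.13087463378906, 141.75839233398438), (79.651611328125, 209.87474060058594), 10.007979393005371) 15896.0
```

```bash
python3 to.py .530,.287,.12,-10.4
```

```text
.530,.287,.12,-10.4 -> [ 0.0947 -0.1088  0.1692] turn -0.2
```

```bash
python3 steer.py '[0.094, -0.109, 0, 0, 0.04, 0.094, -0.109, 0, 0, 0.04, 0.094, -0.109, 0, 0, 0.04, 0.094, -0.109, 0, 0, 0.04, 0.094, -0.109, 0.04, 0, 0.04, 0.094, -0.109, 0.08, 0, 0.04, 0.094, -0.109, 0.12, 0, 0.04, 0.094, -0.109, 0.16, 0, 0.04]';python3 steer.py '[0, 0, 0.03, 0, 0.04, 0, 0, 0.03, 0, 0.04, 0, 0, 0.03, 0, 0.04, 0, 0, 0.03, 0, 0.04]'; python3 to.py .530,.287,.0235,-10.4
```

```text
time_s: 37.17
tool_pos: [0.5296, 0.2877, 0.1275]
tool_rot: [-180.0, 0.1, -10.6]
force: [1.5, -0.4, -1.9]
grip_width: 0.0552
grasp_force: 30.0
time_s: 37.5
tool_pos: [0.5308, 0.289, 0.1021]
tool_rot: [-179.9, -0.1, -10.6]
force: [-0.2, -0.8, -1.5]
grip_width: 0.055
grasp_force: 30.0
.530,.287,.0235,-10.4 -> [-0.0005  0.0023  0.0786] turn -0.2
```

```bash
python3 steer.py '[-0.0005, 0.002, 0.03, 0, 0.04, -0.0005, 0.002, 0.06, 0, 0.04, -0.0005, 0.002, 0.07, 0, 0.04, -0.0005, 0.002, 0.075, 0, 0.04, -0.0005, 0.002, 0.079, 0, 0.04, -0.0005, 0.002, 0.079, 0, 0.04, -0.0005, 0.002, 0.079, 0, 0.04]'
```

```text
time_s: 38.08
tool_pos: [0.5298, 0.2872, 0.0231]
tool_rot: [-179.9, -0.1, -10.6]
force: [-0.4, 0.2, -2.9]
grip_width: 0.0546
grasp_force: 30.0
```

```bash
python3 steer.py '[0, 0, 0.0015, 0, 0.04, 0, 0, 0.0015, 0, 0.04, 0, 0, 0.0015, 0, 0.068, 0, 0, 0.0015, 0, 0.068, 0, 0, 0.0015, 0, 0.068, 0, 0, 0.0015, 0, 0.068, 0, 0, 0.0015, 0, 0.068, 0, 0, 0.0015, 0, 0.068]' 15; python3 steer.py '[0, 0, 0, 0, 0.07, 0, 0, -0.03, 0, 0.07, 0, 0, -0.07, 0, 0.07, 0, 0, -0.11, 0, 0.07, 0, 0, -0.15, 0, 0.07, 0, 0, -0.15, 0, 0.07, 0, 0, -0.15, 0, 0.07]'; python3 wj.py .07; python3 to.py .579,-.081,.16,6.17
```

```text
time_s: 38.75
tool_pos: [0.5285, 0.2862, 0.0197]
tool_rot: [180.0, 0.0, -10.6]
force: [-0.5, -0.2, 0.1]
grip_width: 0.0677
grasp_force: 0.0
time_s: 39.33
tool_pos: [0.5301, 0.2875, 0.1726]
tool_rot: [-179.8, -0.3, -10.6]
force: [0.3, -0.7, -0.5]
grip_width: 0.0701
grasp_force: 0.0
green disc 276 205 1148.0 [[0.5314 0.2875 0.07  ]]
.579,-.081,.16,6.17 -> [0.1165 0.352  0.0105] turn -16.7
```

```bash
python3 steer.py '[0.1165, 0.352, 0, -7, 0.07, 0.1165, 0.352, 0, -14, 0.07, 0.1165, 0.352, 0, -16.7, 0.07, 0.1165, 0.352, 0, -16.7, 0.07, 0.1165, 0.352, 0, -16.7, 0.07, 0.1165, 0.352, 0, -16.7, 0.07, 0.1165, 0.352, 0, -16.7, 0.07, 0.1165, 0.352, 0, -16.7, 0.07]';python3 to.py .579,-.081,.13,6.17
```

```text
time_s: 40.05
tool_pos: [0.5715, -0.0406, 0.1679]
tool_rot: [-180.0, 0.2, 6.1]
force: [1.3, 0.3, 0.1]
grip_width: 0.0697
grasp_force: 0.0
.579,-.081,.13,6.17 -> [0.0033 0.041  0.0379] turn -0.0
```

```bash
python3 steer.py '[0.003, 0.04, 0.02, 0, 0.07, 0.003, 0.04, 0.03, 0, 0.07, 0.003, 0.04, 0.03, 0, 0.07, 0.003, 0.04, 0.03, 0, 0.07, 0.003, 0.04, 0.03, 0, 0.07]';python3 wj.py .076; python3 to.py .579,-.081,.026,6.17
```

```text
time_s: 40.47
tool_pos: [0.5797, -0.0754, 0.1395]
tool_rot: [-179.9, 0.0, 6.3]
force: [0.6, 0.3, 0.3]
grip_width: 0.0699
grasp_force: 0.0
green disc 283 219 1514.0 [[ 0.58   -0.0806  0.076 ]]
.579,-.081,.026,6.17 -> [-0.0018  0.0057  0.1141] turn 0.2
```

```bash
python3 steer.py '[-0.0005, 0.0055, 0.03, 0, 0.07, -0.0005, 0.0055, 0.06, 0, 0.07, -0.0005, 0.0055, 0.09, 0, 0.07, -0.0005, 0.0055, 0.1125, 0, 0.07, -0.0005, 0.0055, 0.1125, 0, 0.07, -0.0005, 0.0055, 0.1125, 0, 0.04, -0.0005, 0.0055, 0.1125, 0, 0.04, -0.0005, 0.0055, 0.1125, 0, 0.04]' 15;python3 steer.py '[0, 0, 0, 0, 0.04, 0, 0, 0, 0, 0.04, 0, 0, 0, 0, 0.04, 0, 0, 0, 0, 0.04, 0, 0, 0, 0, 0.04]' 30; python3 steer.py '[0, 0, -0.04, 0, 0.04, 0, 0, -0.08, 0, 0.04, 0, 0, -0.12, 0, 0.04, 0, 0, -0.14, 0, 0.04, 0, 0, -0.14, 0, 0.04]'; python3 to.py .3936,.312,.167,-10.4
```

```text
time_s: 41.18
tool_pos: [0.5822, -0.0824, 0.0298]
tool_rot: [179.9, -0.2, 6.2]
force: [0.0, 1.2, 0.3]
grip_width: 0.0576
grasp_force: 0.8
time_s: 41.6
tool_pos: [0.5821, -0.0824, 0.0297]
tool_rot: [180.0, -0.2, 6.2]
force: [-0.9, 2.4, 7.4]
grip_width: 0.0548
grasp_force: 30.0
time_s: 42.02
tool_pos: [0.5837, -0.0833, 0.1734]
tool_rot: [179.8, -0.5, 6.1]
force: [-0.0, 0.7, -2.4]
grip_width: 0.0548
grasp_force: 30.0
.3936,.312,.167,-10.4 -> [-0.1468 -0.4133  0.0034] turn 16.5
```

```bash
python3 steer.py '[-0.11, -0.31, -0.06, 7, 0.04, -0.11, -0.31, -0.1, 14, 0.04, -0.11, -0.31, -0.115, 16.5, 0.04, -0.11, -0.31, -0.115, 16.5, 0.04, -0.11, -0.31, -0.115, 16.5, 0.04, -0.11, -0.31, -0.115, 16.5, 0.04, -0.11, -0.31, -0.115, 16.5, 0.04, -0.11, -0.31, -0.115, 16.5, 0.04]';python3 steer.py '[0, 0, 0, 0, 0.04, 0, 0, 0, 0, 0.04, 0, 0, 0, 0, 0.04]'; python3 cr2.py >/dev/null; python3 cr3.py; python3 wj.py .07; python3 to.py .3955,.312,.12,-10.4
```

```text
time_s: 42.68
tool_pos: [0.4424, 0.201, 0.2764]
tool_rot: [179.9, 0.0, -10.4]
force: [1.5, 0.2, -2.4]
grip_width: 0.0549
grasp_force: 30.0
time_s: 42.93
tool_pos: [0.4439, 0.199, 0.2759]
tool_rot: [179.9, 0.0, -10.4]
force: [0.7, -1.4, -1.9]
grip_width: 0.0547
grasp_force: 30.0
centre x,y 0.4350239944458008 0.30582313537597655 ((85.82313537597656, 115.02399444580078), (78.59976196289062, 154.5299530029297), 9.799848556518555) 10726.0
green disc 275 259 151.0 [[0.3472 0.2165 0.07  ]]
green disc 276 267 168.0 [[0.3363 0.2184 0.07  ]]
green disc 189 125 810.0 [[0.5318 0.284  0.07  ]]
.3955,.312,.12,-10.4 -> [-0.0686 -0.1031  0.1558] turn -0.1
```

```bash
python3 steer.py '[-0.0685, -0.1035, 0, 0, 0.04, -0.0685, -0.1035, 0, 0, 0.04, -0.0685, -0.1035, 0, 0, 0.04, -0.0685, -0.1035, 0.04, 0, 0.04, -0.0685, -0.1035, 0.08, 0, 0.04, -0.0685, -0.1035, 0.12, 0, 0.04, -0.0685, -0.1035, 0.16, 0, 0.04, -0.0685, -0.1035, 0.175, 0, 0.04]';python3 steer.py '[0, 0, 0, 0, 0.04, 0, 0, 0, 0, 0.04, 0, 0, 0, 0, 0.04]'; python3 to.py .3955,.3125,.025,-10.4
```

```text
time_s: 43.75
tool_pos: [0.3926, 0.3102, 0.0953]
tool_rot: [179.7, 0.5, -10.5]
force: [-1.1, -1.0, -3.2]
grip_width: 0.0548
grasp_force: 30.0
time_s: 44.0
tool_pos: [0.3965, 0.3147, 0.103]
tool_rot: [-179.9, -0.1, -10.4]
force: [1.1, 0.0, -1.4]
grip_width: 0.055
grasp_force: 30.0
.3955,.3125,.025,-10.4 -> [-0.0007  0.0025  0.078 ] turn -0.0
```

```bash
python3 steer.py '[-0.0005, 0.002, 0.03, 0, 0.04, -0.0005, 0.002, 0.06, 0, 0.04, -0.0005, 0.002, 0.07, 0, 0.04, -0.0005, 0.002, 0.074, 0, 0.04, -0.0005, 0.002, 0.078, 0, 0.04, -0.0005, 0.002, 0.078, 0, 0.04, -0.0005, 0.002, 0.078, 0, 0.04]'
```

```text
time_s: 44.58
tool_pos: [0.3956, 0.3133, 0.0252]
tool_rot: [-179.9, -0.1, -10.4]
force: [0.3, -0.0, -2.3]
grip_width: 0.0548
grasp_force: 30.0
```

```bash
python3 steer.py '[0, 0, 0.0015, 0, 0.04, 0, 0, 0.0015, 0, 0.04, 0, 0, 0.0015, 0, 0.068, 0, 0, 0.0015, 0, 0.068, 0, 0, 0.0015, 0, 0.068, 0, 0, 0.0015, 0, 0.068, 0, 0, 0.0015, 0, 0.068, 0, 0, 0.0015, 0, 0.068]' 15; python3 steer.py '[0, 0, 0, 0, 0.07, 0, 0, -0.03, 0, 0.07, 0, 0, -0.07, 0, 0.07, 0, 0, -0.11, 0, 0.07, 0, 0, -0.15, 0, 0.07, 0, 0, -0.19, 0, 0.07, 0, 0, -0.23, 0, 0.07, 0, 0, -0.27, 0, 0.07]'; python3 wj.py .07; python3 cr2.py>/dev/null; python3 - <<'E'
from h import *
t=cam("scene"); H,S,V=[t["hsv"][...,i].astype(int) for i in range(3)]; m=(H>50)&(H<88)&(S>80)&(V>35); m[200:]=0; m[:90]=0; m[:,:290]=0; m[:,380:]=0
for k in blobs(m,20): u=cv2.fitEllipse(k)[0]; print("scene",np.round(u,1),cv2.contourArea(k),onz(t,u,.07).round(4))
E
python3 lev.py; python3 to.py .683,.0158,.31,6.17
```

```text
time_s: 45.25
tool_pos: [0.3942, 0.3122, 0.022]
tool_rot: [180.0, 0.0, -10.4]
force: [1.3, -0.6, -0.5]
grip_width: 0.0677
grasp_force: 0.0
time_s: 45.92
tool_pos: [0.3939, 0.3122, 0.2943]
tool_rot: [180.0, -0.1, -10.3]
force: [1.0, 0.2, -0.4]
grip_width: 0.07
grasp_force: 0.0
green disc 274 181 568.5 [[0.395  0.3139 0.07  ]]
green disc 276 63 803.0 [[0.5311 0.2876 0.07  ]]
scene [345.3 158.8] 122.0 [[0.5594 0.25   0.07  ]]
scene [347.6 146.8] 75.5 [[0.5308 0.2857 0.07  ]]
scene [321.2 127.9] 122.5 [[0.4278 0.2758 0.07  ]]
scene [322.9 116. ] 61.5 [[0.3941 0.3122 0.07  ]]
lever ~ 1.71 err px 0.1 [312.8 188.6]
.683,.0158,.31,6.17 -> [ 0.3373  0.2395 -0.0184] turn -16.5
```

```bash
python3 steer.py '[0.337, 0.2395, -0.02, -7, 0.07, 0.337, 0.2395, -0.02, -14, 0.07, 0.337, 0.2395, -0.02, -16.5, 0.07, 0.337, 0.2395, -0.02, -16.5, 0.07, 0.337, 0.2395, -0.02, -16.5, 0.07, 0.337, 0.2395, -0.02, -16.5, 0.07, 0.337, 0.2395, -0.02, -16.5, 0.07, 0.337, 0.2395, -0.02, -16.5, 0.07]'; python3 to.py .683,.0158,.31,6.17
```

```text
time_s: 46.83
tool_pos: [0.625, 0.074, 0.3055]
tool_rot: [180.0, 0.2, 6.2]
force: [-0.4, 0.5, 1.1]
grip_width: 0.07
grasp_force: 0.0
.683,.0158,.31,6.17 -> [ 0.0514  0.0641 -0.0047] turn -0.0
```

```bash
python3 steer.py '[0.051, 0.064, -0.004, 0, 0.07, 0.051, 0.064, -0.004, 0, 0.07, 0.051, 0.064, -0.004, 0, 0.07, 0.051, 0.064, -0.004, 0, 0.07, 0.051, 0.064, -0.004, 0, 0.07, 0.051, 0.064, -0.004, 0, 0.07]'; python3 to.py .683,.0158,.231,6.17
```

```text
time_s: 47.33
tool_pos: [0.6813, 0.0197, 0.3112]
tool_rot: [-180.0, 0.1, 6.3]
force: [-0.8, 0.4, 0.7]
grip_width: 0.0696
grasp_force: 0.0
.683,.0158,.231,6.17 -> [0.0015 0.0041 0.0802] turn 0.1
```

```bash
python3 steer.py '[0.0015, 0.003, 0.03, 0, 0.07, 0.0015, 0.003, 0.06, 0, 0.07, 0.0015, 0.003, 0.08, 0, 0.07, 0.0015, 0.003, 0.08, 0, 0.02, 0.0015, 0.003, 0.08, 0, 0.02, 0.0015, 0.003, 0.08, 0, 0.02, 0.0015, 0.003, 0.08, 0, 0.02, 0.0015, 0.003, 0.08, 0, 0.02]' 30; python3 steer.py '[0, 0, 0, 0, 0.02, 0, 0, 0, 0, 0.02, 0, 0, 0, 0, 0.02, 0, 0, 0, 0, 0.02, 0, 0, 0, 0, 0.02, 0, 0, 0, 0, 0.02, 0, 0, 0, 0, 0.02]' 45
```

```text
time_s: 48.0
tool_pos: [0.6849, 0.0154, 0.2344]
tool_rot: [180.0, -0.2, 6.2]
force: [0.7, -0.3, 0.5]
grip_width: 0.0445
grasp_force: 0.0
time_s: 48.58
tool_pos: [0.6846, 0.016, 0.2336]
tool_rot: [-179.9, -0.1, 6.2]
force: [-0.0, 2.4, 5.5]
grip_width: 0.0352
grasp_force: 45.0
```

```bash
python3 steer.py '[-0.0213, 0, -0.002, 0, 0.02, -0.046, 0, -0.001, 0, 0.02, -0.07, 0, 0.004, 0, 0.02, -0.0935, 0, 0.0123, 0, 0.02, -0.1153, 0, 0.024, 0, 0.02, -0.135, 0, 0.039, 0, 0.02, -0.1525, 0, 0.0565, 0, 0.02]' 45; python3 steer.py '[-0.0145, 0, 0.020, 0, 0.02, -0.026, 0, 0.042, 0, 0.02, -0.0337, 0, 0.0655, 0, 0.02, -0.038, 0, 0.09, 0, 0.02, -0.0388, 0, 0.1063, 0, 0.02, -0.0388, 0, 0.110, 0, 0.02, -0.0388, 0, 0.110, 0, 0.02, -0.0388, 0, 0.110, 0, 0.02]'
```

```text
time_s: 49.17
tool_pos: [0.5317, -0.0014, 0.1779]
tool_rot: [179.9, -0.1, 6.1]
force: [-3.5, 1.6, 7.2]
grip_width: 0.0355
grasp_force: 45.0
time_s: 49.83
tool_pos: [0.4913, -0.0059, 0.0671]
tool_rot: [179.9, 0.4, 6.2]
force: [-11.8, 0.4, 19.8]
grip_width: 0.0358
grasp_force: 45.0
```

```bash
python3 steer.py '[0, 0, 0, 0, 0.07, 0, 0, 0, 0, 0.07, 0, 0, 0, 0, 0.07, 0, 0, 0, 0, 0.07, 0, 0, 0, 0, 0.07, 0, 0, 0, 0, 0.07, 0, 0, 0, 0, 0.07, 0, 0, 0, 0, 0.07]' 15; python3 steer.py '[0, 0, -0.04, 0, 0.07, 0, 0, -0.08, 0, 0.07, 0, 0, -0.12, 0, 0.07, 0, 0.04, -0.16, 0, 0.07, 0, 0.08, -0.2, 0, 0.07, 0, 0.12, -0.2, 0, 0.07, 0, 0.15, -0.2, 0, 0.07, 0, 0.15, -0.2, 0, 0.07]';python3 steer.py '[0, 0, 0, 0, 0.07, 0, 0, 0, 0, 0.07, 0, 0, 0, 0, 0.07]'; python3 lev.py; python3 - <<'E'
from h import *
for n in("scene","top"):
    t=cam(n); H,S,V=[t["hsv"][...,i].astype(int) for i in range(3)]; m=(H>50)&(H<88)&(S>80)&(V>35); q=np.zeros_like(m)
    if n=="scene": q[90:200,290:380]=1
    else: q[205:320,130:230]=1
    for k in blobs(m&q,20): u=cv2.fitEllipse(k)[0]; print(n,np.round(u,1),onz(t,u,.07).round(4))
    r=((H<6)|(H>174))&(S>120)&q; print("red",r.sum())
E
```

```text
time_s: 50.5
tool_pos: [0.4939, -0.0056, 0.0656]
tool_rot: [180.0, 0.0, 6.1]
force: [-0.6, -0.3, -0.5]
grip_width: 0.0691
grasp_force: 0.0
time_s: 51.17
tool_pos: [0.51, -0.1634, 0.2671]
tool_rot: [179.7, -0.1, 5.6]
force: [0.5, -1.6, -0.5]
grip_width: 0.07
grasp_force: 0.0
time_s: 51.42
tool_pos: [0.51, -0.1528, 0.2653]
tool_rot: [-179.9, 0.0, 6.3]
force: [0.4, -0.4, -0.5]
grip_width: 0.07
grasp_force: 0.0
lever ~ 0.0 err px 0.5 [257.  184.6]
scene [345.2 158.7] [[0.5591 0.2501 0.07  ]]
scene [347.6 146.8] [[0.5307 0.2859 0.07  ]]
scene [321.2 127.9] [[0.4279 0.2757 0.07  ]]
scene [323.  116.1] [[0.3944 0.3123 0.07  ]]
red 0
top [164.4 285.8] [[0.3941 0.3133 0.07  ]]
top [175.8 236.7] [[0.5305 0.2876 0.07  ]]
red 0
```

The lever is at 0, both jars are in their cells with no red showing, and the robot is clear of everything.

```bash
python3 -c "
from cell import env;print(env.sign_off())"
```

```text
the job is handed in; nothing more can be done
None
```

I handed the job in at about 51 s. The last camera check showed both jars that were present in their crate cells with lids pressed home and the lever fully down; sign-off returned no verdict.

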